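# Put the rinsed eyedrop cassettes away and latch the cabinet

### The arm

A 6-joint arm with a two-finger parallel gripper is mounted at the origin on the work surface. World frame = base frame: x ahead of the robot, y to its left, z up, the work surface at z = 0. Lengths are in mm, angles in degrees, forces in N, time in s.
With the tool pointing down it reaches from about 350 to 850 mm from the base axis. Payload 8.1 kg.
Tool frame: the origin (TCP) lies midway between the tips of the shut fingers; the grasp point (between the pads) lies 19 mm behind it; z points along the fingers, y is the line along which they close (so a half turn about z gives the same grasp; the last joint's range is limited). The gripper opens to 85 mm and grips with 20 to 120 N. Pads are 22 mm wide; open, the fingers measure 114 mm over their backs; the gripper's body (76 mm by 85 mm) begins 54 mm behind the grasp point. The pads swing forward as they close: fully open they stand 13 mm farther back than shut.
Start: joints at [-70.439, 7.471, 85.268, -0, 87.261, -4.893], TCP at [248.396, -546.173, 231.292] pointing down, gripper open.
Joint ranges: [-169.43, 169.43], [-51.17, 129.36], [1.28, 143.12], [-76.62, 256.62], [0, 156.53], [-152.29, 152.29]. Speed limits (degrees/s): [136.94, 136.94, 159.86, 180, 180, 180].

### API

Orientations are given as [roll, pitch, yaw] about the fixed x, y, z axes, in that order (R = Rz(yaw) Ry(pitch) Rx(roll)).
In Python, from bench import r gives the robot as it stands. The module is installed in compiled form; this text tells all that it offers.
- The arm moves only by the tool jog_arm, never from a script. Its argument "rows" is a list of rows, each a list of 2 entries, a list of its own where there are three numbers: the shift along the tool's x, y, z in mm, then the turn, a rotation vector about the tool's x, y, z in rad. A call has 1 to 10 rows; each row is the pose to reach, as a shift and turn from the pose commanded when the call began, along the tool's axes at that moment; what a row does not reach only later rows make up. A row lasts 1/10 s, in which the tool goes at most 50 mm and 8.59 degrees, less where a joint would pass 70% of its speed; a pose out of reach is approached as far as the arm can. A call with a gripper value outside its range is refused whole. "grip" is the finger opening in mm, from 0 to 85.4, set as the call begins (left out, the last holds). The fingers move at their own pace and stop on an object; "force" is the grip in N (left out, the last holds). Time passes only in rows, so rows that repeat a pose let the fingers close. It gives the time, the measured TCP pose, the force, the opening and the grip force at its end, in the units of the state.
- r.sense(): the state, without advancing time (a new reading comes with each control period).
- r.snapshot(name): name is "scene" or "top"; returns (picture, depth): 400x640x3 uint8, blue, green, red; 400x640 float32, mm along the optical axis (not along the pixel's ray), 0 where there is no reading.
- r.camera_params(name): a dict with "fx", "fy", "cx", "cy" (pixels), "pose" (4x4, takes a point from camera to world coordinates). Camera axes: x right, y down, z forward; pixel columns grow to the right and rows downward; lengths in mm; the calibration is good to about 2 mm. A picture is of the moment at which its call begins. camera_params takes no time and is no camera call.
- r.hand_in(): hands the job in; it is judged then, once.
The state is a dict: "time": time; "joint_pos": joint angles; "qd": joint speeds; "joint_efforts": joint torques, N m; "tool_pos": TCP position; "tcp_rot": TCP orientation; "ft_force": force on the tool from outside, world axes, zero at the start; "wrist_torque": the same for the moment, N m; "finger_gap": finger opening in mm; "grip_force": force on a finger pad.
Only numpy, scipy, OpenCV 4.12 (cv2) and the standard library are available. Lean on these libraries where they do the work, as an engineer would, in place of code of your own. Each camera call takes 0.05 s, during which the arm holds its last target. There are 200 camera calls.

### The job

The rinsed eyedrop cassettes (two or three of them) are hanging on the pegs of the drying stand: lift each one up and off its peg and seat it upright in the holder of its own colour, then put each holder, with its cassette in it, fully home in a free bay of the white cabinet. Only when all of them are in, push the clear door shut until it snaps onto its catch. Never put an empty holder in the cabinet (a holder whose cassette is missing stays out), and do not disturb the cup, the mirror, the thermometer case or the blue tray.

Things in the scene. Friction and masses are not known exactly. Their poses are not given: they have to be found in the camera images.
- bay0 (a point): centre of the floor of the cabinet's right-hand bay (seen from the robot). The 3 bays are open-topped recesses side by side, 76 mm apart along y; each 52 mm (x) by 72 mm (y) inside, floor 12 mm above the cart top, rim 15 mm above the floor. Axes: x to the cabinet's back (away from the door), y towards the left-hand bay, z up
- bay1 (a point): centre of the floor of the middle bay, same axes. The white cabinet has no roof; its 100 mm high back wall stands 77 mm behind the bay centres, its equally high side walls 129 to 134 mm to either side of this point
- bay2 (a point): centre of the floor of the left-hand bay, same axes
- door (a joint): angle of the clear front door, rad: 0 shut, growing as it swings out towards the robot (at most 1.6); starts wide open. It stays where it is left (light friction). A sprung ball at its free edge resists from about 0.07 rad, is passed at about 0.03 (about 7 N at the red pad), then pulls the door to 0 and holds it; shut means below 0.02
- door_hinge (a point): point on the door's upright hinge axis, at the cabinet's front right corner, 54 mm above the cart top, 55 mm in front of the bay centres' line, 125 mm to the right of the middle bay. Turns with the door: y runs along the door to its free edge, x is normal to it and points the closing way
- door_pad (a point): middle of the red pad on the door's outer face, near its free edge: 205 mm from the hinge, 54 mm above the cart top. The door is clear with white rims, 6 mm thick, 245 mm wide, its top 99 mm above the cart top. Same axes as door_hinge
- peg0 (a point): tip of the right-hand peg of the drying stand; pegs 115 mm apart along y. The point is on the axis of the level, 8 mm thick peg, 175 mm above the cart top. Axes: the peg points along -x, z up. Its tip is turned up, 7 mm above the peg's top side. The pegs come out of an equally high, 12 mm thick level rail 56 mm behind the tips (+x)
- peg1 (a point): tip of the middle peg, same axes. A hanging cassette's centre is about 10 to 16 mm behind the tip; 18 mm are free between the peg's underside and its box, so lift it about 12 mm to clear the turned-up tip, then draw it towards -x
- peg2 (a point): tip of the left-hand peg, same axes
- cassette_orange: orange eyedrop cassette with white labels, hanging on a peg by its loop (may be absent), about 80 g: a box 28 mm (x) by 48 mm (y) by 52 mm high, edges rounded 5 mm, with an upright loop on top, opening 26 mm wide (y) and 26 mm high, top bar 5 mm thick; 83 mm high in all. Origin: centre of its underside; its x and z lie along the peg's x and z. Either way round fits the holder
- holder_orange: orange holder on the cart top, 120 g: tray 45 mm (x) by 65 mm (y), floor 4 mm, walls 5 mm thick, 22 mm high; pocket 35 x 55 mm for the orange cassette, its 28 mm side along x. Amid each long wall an ear 24 mm wide rises to 75 mm: the two ears, 45 mm over their outer faces (x), are the grip. Origin: centre of its underside, z up. Either way round fits a bay, long side along the bay's y
- cassette_green: green eyedrop cassette with white labels, hanging on a peg by its loop (may be absent), about 80 g: a box 28 mm (x) by 48 mm (y) by 52 mm high, edges rounded 5 mm, with an upright loop on top, opening 26 mm wide (y) and 26 mm high, top bar 5 mm thick; 83 mm high in all. Origin: centre of its underside; its x and z lie along the peg's x and z. Either way round fits the holder
- holder_green: green holder on the cart top, 120 g: tray 45 mm (x) by 65 mm (y), floor 4 mm, walls 5 mm thick, 22 mm high; pocket 35 x 55 mm for the green cassette, its 28 mm side along x. Amid each long wall an ear 24 mm wide rises to 75 mm: the two ears, 45 mm over their outer faces (x), are the grip. Origin: centre of its underside, z up. Either way round fits a bay, long side along the bay's y
- cassette_purple: purple eyedrop cassette with white labels, hanging on a peg by its loop (may be absent), about 80 g: a box 28 mm (x) by 48 mm (y) by 52 mm high, edges rounded 5 mm, with an upright loop on top, opening 26 mm wide (y) and 26 mm high, top bar 5 mm thick; 83 mm high in all. Origin: centre of its underside; its x and z lie along the peg's x and z. Either way round fits the holder
- holder_purple: purple holder on the cart top, 120 g: tray 45 mm (x) by 65 mm (y), floor 4 mm, walls 5 mm thick, 22 mm high; pocket 35 x 55 mm for the purple cassette, its 28 mm side along x. Amid each long wall an ear 24 mm wide rises to 75 mm: the two ears, 45 mm over their outer faces (x), are the grip. Origin: centre of its underside, z up. Either way round fits a bay, long side along the bay's y
- cup: lidded white enamel cup with a blue lid, 80 mm across, 100 mm high; origin under its centre; leave alone
- mirror: round mirror, 130 mm across, on a white ceramic foot, 170 mm high; origin under its foot; leave alone
- thermo_case: steel thermometer case, 140 by 24 by 18 mm, lying; origin under its centre, long axis x; leave alone
- drop_tray: blue plastic eyedrop tray with a sliding cover, 170 by 90 by 38 mm; origin under its centre; leave alone

How it is judged (in metres and radians):
On the way, in this order (a step that is already met when the one before it is completed fails the run):
1. every cassette that is there sits in the holder of its own colour (x of cassette_orange in the frame of holder_orange between -0.007 and 0.007 m and y of cassette_orange in the frame of holder_orange between -0.007 and 0.007 m and z of cassette_orange in the frame of holder_orange between 0 and 0.009 m and angle between the z axis of cassette_orange and the z axis of holder_orange, either way round below 0.12 rad and x of cassette_green in the frame of holder_green between -0.007 and 0.007 m and y of cassette_green in the frame of holder_green between -0.007 and 0.007 m and z of cassette_green in the frame of holder_green between 0 and 0.009 m and angle between the z axis of cassette_green and the z axis of holder_green, either way round below 0.12 rad and x of cassette_purple in the frame of holder_purple between -0.007 and 0.007 m and y of cassette_purple in the frame of holder_purple between -0.007 and 0.007 m and z of cassette_purple in the frame of holder_purple between 0 and 0.009 m and angle between the z axis of cassette_purple and the z axis of holder_purple, either way round below 0.12 rad), for 0.2 s.
2. every cassette, in its holder, is fully home in a bay of the cabinet (all of step 1 and ((horizontal distance between cassette_orange and bay0 below 0.014 m and z of cassette_orange in the frame of bay0 between -0.002 and 0.014 m) or (horizontal distance between cassette_orange and bay1 below 0.014 m and z of cassette_orange in the frame of bay1 between -0.002 and 0.014 m) or (horizontal distance between cassette_orange and bay2 below 0.014 m and z of cassette_orange in the frame of bay2 between -0.002 and 0.014 m)) and angle between each of cassette_orange, cassette_green, cassette_purple's own z axis and vertical below 0.1 rad and angle between the x axis of each of cassette_orange, cassette_green, cassette_purple and the x axis of bay0, either way round below 0.35 rad and ((horizontal distance between cassette_green and bay0 below 0.014 m and z of cassette_green in the frame of bay0 between -0.002 and 0.014 m) or (horizontal distance between cassette_green and bay1 below 0.014 m and z of cassette_green in the frame of bay1 between -0.002 and 0.014 m) or (horizontal distance between cassette_green and bay2 below 0.014 m and z of cassette_green in the frame of bay2 between -0.002 and 0.014 m)) and ((horizontal distance between cassette_purple and bay0 below 0.014 m and z of cassette_purple in the frame of bay0 between -0.002 and 0.014 m) or (horizontal distance between cassette_purple and bay1 below 0.014 m and z of cassette_purple in the frame of bay1 between -0.002 and 0.014 m) or (horizontal distance between cassette_purple and bay2 below 0.014 m and z of cassette_purple in the frame of bay2 between -0.002 and 0.014 m))), for 0.2 s.
3. then the door is pushed shut onto its catch (value of joint door below 0.02 rad), for 0.2 s.
At the end, for the whole second after the job is handed in: every cassette present sits in the holder of its own colour (centres within 7 mm, seated), upright, in a bay (within 14 mm of its centre and 0.35 rad, fully down), at rest, and the door is shut on its catch (below 0.02 rad) (all of step 2 and value of joint door below 0.02 rad and linear speed of each of cassette_orange, cassette_green, cassette_purple below 0.02 m/s); the robot touches nothing.
It fails at once if the cup, mirror, thermometer case or blue tray is moved by more than 30 mm (distance of any of cup, mirror, thermo_case, drop_tray from where it was at the start of the episode above 0.03 m).
It fails at once if the orange holder is put in a bay without its cassette (((horizontal distance between holder_orange and bay0 below 0.015 m and z of holder_orange in the frame of bay0 below 0.008 m) or (horizontal distance between holder_orange and bay1 below 0.015 m and z of holder_orange in the frame of bay1 below 0.008 m) or (horizontal distance between holder_orange and bay2 below 0.015 m and z of holder_orange in the frame of bay2 below 0.008 m)) and distance between holder_orange and cassette_orange above 0.06 m).
It fails at once if the green holder is put in a bay without its cassette (((horizontal distance between holder_green and bay0 below 0.015 m and z of holder_green in the frame of bay0 below 0.008 m) or (horizontal distance between holder_green and bay1 below 0.015 m and z of holder_green in the frame of bay1 below 0.008 m) or (horizontal distance between holder_green and bay2 below 0.015 m and z of holder_green in the frame of bay2 below 0.008 m)) and distance between holder_green and cassette_green above 0.06 m).
It fails at once if the purple holder is put in a bay without its cassette (((horizontal distance between holder_purple and bay0 below 0.015 m and z of holder_purple in the frame of bay0 below 0.008 m) or (horizontal distance between holder_purple and bay1 below 0.015 m and z of holder_purple in the frame of bay1 below 0.008 m) or (horizontal distance between holder_purple and bay2 below 0.015 m and z of holder_purple in the frame of bay2 below 0.008 m)) and distance between holder_purple and cassette_purple above 0.06 m).
Of cassette_orange, cassette_green, cassette_purple only 2 to 3 are there at a start; the rules pass over those that are not, and their reading is None.
At some moment in a run one of holder_orange, holder_green, holder_purple may be knocked a few centimetres aside while the robot is not near it.
It also fails if it takes over 210 s, if anything falls off the work surface, if the arm or the gripper's body presses on something with over 40 N, if the wrist force passes 120 N, or if a joint passes its speed limit or range.

## Working session

There is one attempt and no reset: what is moved stays moved. The work goes in short steps, Python scripts to look and compute and a tool call to move; the robot and the scene stay as the last step left them, time stands still between calls to the robot, and variables do not carry over. Pictures are saved under pics/ and viewed, at most 18 in all, crops included, and the job is handed in when it is done.

Besides the shell and the picture viewer there is one more tool, called after "Request:" as a command line: name --argument value ..., lists and objects as JSON in quotes. jog_arm: Moves the arm, as the interface text tells. Its arguments: {"type":"object","properties":{"rows":{"type":"array"},"grip":{"type":"number"},"force":{"type":"number"}},"required":["rows"]}

```bash
mkdir -p pics; python3 - <<'E'
from bench import r
import cv2,numpy as np
for n in("scene","top"):
    p,d=r.snapshot(n); cv2.imwrite(f"pics/{n}0.png",p); np.save(f"{n}0.npy",d)
    c=r.camera_params(n); print(n,c["fx"],c["cx"],c["cy"],np.round(c["pose"],3).tolist())
s=r.sense(); print(s)
E
```

```text
scene 501.09734974872487 318.6258349754193 204.8497868724688 [[0.855, 0.438, -0.28, 1103.653], [0.519, -0.716, 0.467, -860.14], [0.004, -0.544, -0.839, 1609.246], [0.0, 0.0, 0.0, 1.0]]
top 512.469324446343 321.3757473782511 200.46225530419554 [[0.01, -0.983, 0.185, 309.31], [-1.0, -0.011, -0.001, -1.704], [0.003, -0.185, -0.983, 1722.133], [0.0, 0.0, 0.0, 1.0]]
{'time': 0.1, 'joint_pos': array([-7.04401318e+01,  7.51056019e+00,  8.53237849e+01,  3.24522092e-03,
        8.72613371e+01, -4.89353971e+00]), 'qd': array([ 0.03878074, -0.10039621, -0.17472372,  0.03681431,  0.03136393,
       -0.03992219]), 'joint_efforts': array([ 8.47598076e-04, -5.70952177e+01, -5.01942980e+01, -2.04972048e-04,
        8.15988926e-03, -1.52588468e-04]), 'tool_pos': array([ 248.24002075, -545.69460562,  230.34448966]), 'tcp_rot': array([-1.79904943e+02, -1.13915653e-02,  2.44532407e+01]), 'ft_force': array([ 0.23996301, -0.2089957 , -0.11207996]), 'wrist_torque': array([ 0.00856656, -0.00625971,  0.02254447]), 'grip_force': 0.0, 'finger_gap': 85.2421191863974}
```

View pics/scene0.png

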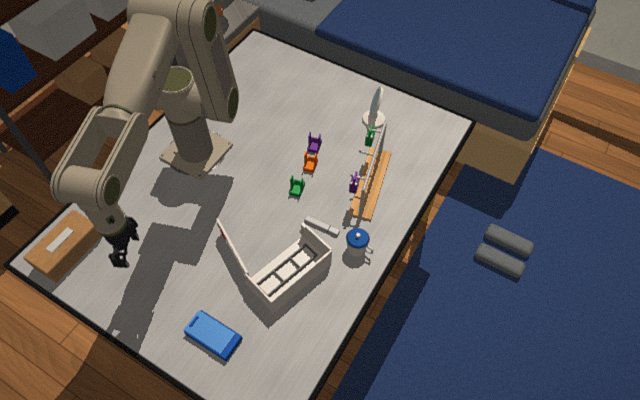

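View pics/top0.png

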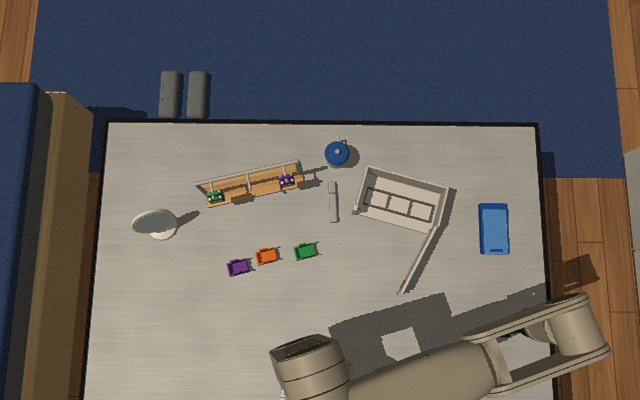

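The scene shows a green cassette on the left peg and a purple one on the right peg. The middle peg looks empty, so orange is probably absent. In the top view the holders are at (238,268) purple, (267,256) orange and (306,251) green. The cabinet is around (403,200) with the door open to (403,292). I'll measure next.

```bash
cat > h.py <<'E'
from bench import r
import cv2,numpy as np
HSV={'green':((55,120,40),(85,255,255)),'purple':((125,100,40),(150,255,255)),'orange':((5,200,120),(14,255,255)),'red':((172,120,80),(180,255,255))}
def shot(n):
    p,d=r.snapshot(n); c=r.camera_params(n); return p,d,c
def cloud(d,c):
    v,u=np.mgrid[:d.shape[0],:d.shape[1]]
    P=np.stack([(u-c["cx"])/c["fx"]*d,(v-c["cy"])/c["fy"]*d,d],-1)
    return P@c["pose"][:3,:3].T+c["pose"][:3,3]
def ray(u,v,z,c):
    k=c["pose"][:3,:3]@np.array([(u-c["cx"])/c["fx"],(v-c["cy"])/c["fy"],1]);o=c["pose"][:3,3]
    return o+k*(z-o[2])/k[2]
def mask(p,n): return cv2.inRange(cv2.cvtColor(p,cv2.COLOR_BGR2HSV),*HSV[n])
E
python3 - <<'E'
from h import *
for n in("scene","top"):
    p,d,c=shot(n); P=cloud(d,c)
    for k in HSV:
        N,L,S,C=cv2.connectedComponentsWithStats(mask(p,k))
        for i in range(1,N):
            if S[i,4]<12: continue
            Q=P[(L==i)&(d>0)]
            if len(Q)<8 or Q[:,2].max()<5: continue
            lo=Q[Q[:,2]<30]; rr=cv2.minAreaRect(Q[:,:2].astype(np.float32))
            print(n,k,S[i].tolist(),'med',np.round(np.median(Q,0)),'z',np.round(np.percentile(Q[:,2],[2,98])),'rect',np.round(rr[0]),np.round(rr[1]),round(rr[2]))
p=cv2.imread("pics/top0.png"); 
a=cv2.resize(p[150:300,190:330],None,fx=4,fy=4,interpolation=cv2.INTER_CUBIC); cv2.imwrite("pics/c1.png",a)
a=cv2.resize(p[155:300,320:460],None,fx=4,fy=4,interpolation=cv2.INTER_CUBIC); cv2.imwrite("pics/c2.png",a)
E
```

```text
scene green [366, 125, 8, 21, 78] med [620. 311. 148.] z [111. 189.] rect [621. 323.] [22. 48.] 15
scene green [290, 176, 15, 21, 198] med [455.  48.  14.] z [-2. 77.] rect [459.  50.] [44. 71.] 17
scene purple [308, 133, 13, 20, 170] med [399. 268.  16.] z [-4. 77.] rect [404. 270.] [44. 74.] 19
scene purple [350, 172, 9, 21, 89] med [677.  89. 150.] z [111. 189.] rect [675. 101.] [24. 43.] 14
scene orange [304, 161, 11, 10, 77] med [441. 172.   6.] z [-4. 34.] rect [439. 171.] [40. 61.] 32
top green [206, 191, 18, 11, 79] med [616. 326. 156.] z [128. 188.] rect [619. 346.] [79. 35.] 80
top green [294, 243, 21, 17, 256] med [460.  54.   8.] z [-2. 78.] rect [458.  53.] [45. 63.] 15
top purple [279, 175, 14, 10, 65] med [671. 110. 178.] z [147. 190.] rect [668. 109.] [22. 42.] 12
top purple [227, 259, 22, 17, 266] med [405. 273.   9.] z [-2. 78.] rect [404. 271.] [44. 64.] 16
top orange [256, 248, 20, 17, 198] med [444. 178.   7.] z [-3. 79.] rect [441. 179.] [43. 63.] 15
```

View pics/c1.png

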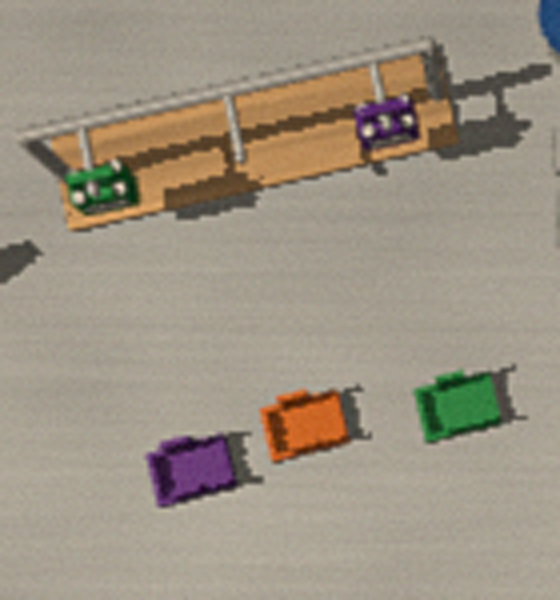

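View pics/c2.png

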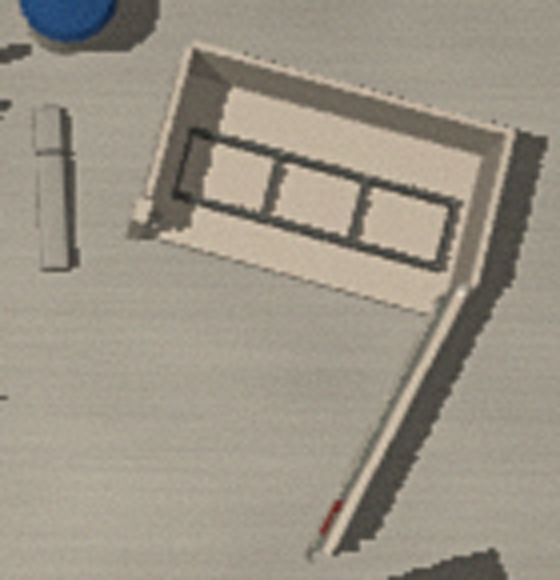

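The crops confirm two cassettes: green on the left peg, purple on the right, none on the middle one. Orange stays out. In c2 the dark bay rim spans about (178,130) to (460,268), and the red pad is at (332,517).

```bash
python3 - <<'E'
from h import *
p,d,c=shot("top"); P=cloud(d,c)
g=cv2.cvtColor(p,cv2.COLOR_BGR2GRAY)
m=np.zeros_like(g); cv2.fillPoly(m,[np.array([[364,186],[368,185],[437,204],[434,228],[428,224],[362,206]])],255)
k=((g<75)&(m>0)).astype(np.uint8)
N,L,S,C=cv2.connectedComponentsWithStats(k); i=1+np.argmax(S[1:,4])
v,u=np.where(L==i); print(S[i],'depth z',np.percentile(P[v,u,2],[10,50,90]))
Q=np.array([ray(a,b,27,c)[:2] for a,b in zip(u,v)],np.float32); print('bays rect',cv2.minAreaRect(Q))
# white walls z~100
w=(P[...,2]>92)&(P[...,2]<108)&(P[...,1]<0)&(P[...,1]>-480)&(P[...,0]>300)&(P[...,0]<800)&(d>0)
vv,uu=np.where(w); W=P[w]; print(len(W),W.min(0),W.max(0)); 
np.save('walls.npy',W)
for nm,(a,b,z) in dict(bl=(193,43,100),br=(515,128,100),doorend=(320,555,99),hinge=(462,290,99),pad=(332,517,54)).items(): print(nm,ray(320+a/4,155+b/4,z,c))
for nm,(a,b,z) in dict(railL=(25,135,181),railR=(430,42,181),mid_tip=(240,160,182),mid_root=(230,97,179),gr=(102,190,153),pu=(386,122,153)).items(): print(nm,ray(190+a/4,150+b/4,z,c))
# cassettes points
for n in("scene","top"):
    p,d,c=shot(n); P=cloud(d,c); hs=cv2.cvtColor(p,cv2.COLOR_BGR2HSV)
    for col,(x,y) in dict(green=(619,323),purple=(672,105)).items():
        near=(np.hypot(P[...,0]-x,P[...,1]-y)<45)&(P[...,2]>110)&(cv2.dilate(mask(p,col),np.ones((3,3)))>0)
        for lo,hi in((178,192),(148,158)):
            q=P[near&(P[...,2]>lo)&(P[...,2]<hi)]
            if len(q)>4: print(n,col,lo,len(q),np.round(q.min(0)),np.round(q.max(0)),np.round(q.mean(0),1))
E
```

```text
[363 187  11  19  51] depth z [18.51868224 26.92523539 33.82298248]
bays rect ((646.632080078125, -159.68411254882812), (22.2261962890625, 64.42634582519531), 74.10707092285156)
625 [ 324.43155375 -411.91756236   92.06621904] [796.86298153 -13.09414151 107.76698461]
bl [ 732.1006679 -154.6053175  100.       ]
br [ 664.00228691 -414.94768369  100.        ]
doorend [ 322.08646935 -250.96095064   99.        ]
hinge [ 531.44205481 -368.13433618   99.        ]
pad [ 352.59418051 -268.06377565   54.        ]
railL [648.07179143 382.78376024 181.        ]
railR [725.38288657  72.67649389 181.        ]
mid_tip [630.0178587  216.60609623 182.        ]
mid_root [680.30448665 226.55635906 179.        ]
gr [611.01227751 327.36333929 153.        ]
pu [667.74605226 107.31598079 153.        ]
scene green 178 21 [607. 311. 179.] [625. 351. 190.] [616.5 328.9 183.8]
scene green 148 33 [602. 303. 148.] [635. 351. 157.] [619.  325.1 152.3]
scene purple 178 23 [664.  90. 179.] [682. 126. 190.] [672.6 106.7 184. ]
scene purple 148 38 [656.  80. 148.] [687. 128. 158.] [674.5 100.4 152.9]
top green 178 42 [602. 314. 178.] [626. 348. 191.] [615.8 330.3 184.2]
top green 148 46 [600. 308. 148.] [632. 355. 158.] [613.3 325.8 152.9]
top purple 178 37 [657.  92. 179.] [679. 125. 192.] [670.8 108.8 185.2]
top purple 148 53 [657.  87. 149.] [689. 131. 158.] [669.4 108.1 153.4]
```

```bash
cat >> h.py <<'E'
def go(x,y,z,yaw):
    s=r.sense(); t=s["tool_pos"]; a=np.radians(s["tcp_rot"][2]); d=np.array([x,y,z])-t
    dy=(yaw-s["tcp_rot"][2]+180)%360-180
    print('now',t.round(1),s["tcp_rot"].round(1),'shift',np.round([d[0]*np.cos(a)+d[1]*np.sin(a),d[0]*np.sin(a)-d[1]*np.cos(a),-d[2]],1),'turnz',round(-np.radians(dy),3),'rows',int(max(np.linalg.norm(d)/50,abs(dy)/8.6))+1)
E
python3 - <<'E'
from h import *
c=r.camera_params("top")
q=np.array([ray(320+a/4,155+b/4,27,c)[:2] for a,b in((192,130),(460,205),(440,268),(178,197))]); print(q,q.mean(0)); e=q[0]-q[1]; print(np.linalg.norm(e),np.degrees(np.arctan2(-e[0],e[1])))
W=np.load('walls.npy'); print(len(W))
R=np.array([[np.cos(np.radians(-14.66)),np.sin(np.radians(-14.66))],[-np.sin(np.radians(-14.66)),np.cos(np.radians(-14.66))]])
L=(W[:,:2]-[618.7,-264])@R.T
b=L[(abs(L[:,1])<110)&(L[:,0]>50)]; print('back x',np.percentile(b[:,0],[2,50,98]), np.polyfit(b[:,1],b[:,0],1))
for s in(-1,1):
    b=L[(abs(L[:,1]-s*131)<12)&(L[:,0]>-40)&(L[:,0]<65)]; print('side',len(b),np.percentile(b[:,1],[2,50,98]))
go(671.7,107.8,260,14.1)
E
```

```text
[[ 675.26226349 -160.13611248]
 [ 613.26711393 -384.93673505]
 [ 559.62451723 -366.5743471 ]
 [ 617.5443011  -147.98879419]] [ 616.42454894 -264.90899721]
233.19244943910329 -15.41770483074746
625
back x [75.49119698 79.56619159 84.37738282] [1.18873847e-02 7.95536861e+01]
side 71 [-133.23624337 -129.13426133 -125.99649878]
side 61 [136.18836932 139.14669751 142.15892338]
now [ 248.3 -546.   231. ] [-180.    -0.    24.5] shift [ 656. -420.  -29.] turnz 0.181 rows 16
```

Request:
jog_arm --rows '[[[300, -190, -29], [0, 0, 0.1]], [[300, -190, -29], [0, 0, 0.18]], [[300, -190, -29], [0, 0, 0.18]], [[300, -190, -29], [0, 0, 0.18]], [[300, -190, -29], [0, 0, 0.18]], [[300, -190, -29], [0, 0, 0.18]], [[300, -190, -29], [0, 0, 0.18]], [[300, -190, -29], [0, 0, 0.18]], [[300, -190, -29], [0, 0, 0.18]], [[300, -190, -29], [0, 0, 0.18]]]' --grip 85

```text
time: 1.35
tool_pos: [442.4, -249.8, 260.2]
tcp_rot: [180.0, 0.0, 14.1]
ft_force: [-0.1, -0.7, -0.9]
finger_gap: 84.7
grip_force: 0.0
```

```bash
python3 -c "
from h import *
go(671.7,107.8,260,14.1)"
```

```text
now [ 442.4 -249.8  260.2] [180.    0.   14.1] shift [ 3.097e+02 -2.907e+02  2.000e-01] turnz 0.001 rows 9
```

Request:
jog_arm --rows '[[[310, -291, 0], [0, 0, 0]], [[310, -291, 0], [0, 0, 0]], [[310, -291, 0], [0, 0, 0]], [[310, -291, 0], [0, 0, 0]], [[310, -291, 0], [0, 0, 0]], [[310, -291, 0], [0, 0, 0]], [[310, -291, 0], [0, 0, 0]], [[310, -291, 0], [0, 0, 0]], [[310, -291, 0], [0, 0, 0]], [[310, -291, 0], [0, 0, 0]]]'

```text
time: 2.35
tool_pos: [673.4, 109.8, 258.6]
tcp_rot: [-180.0, 0.1, 14.2]
ft_force: [-0.4, -0.8, -1.3]
finger_gap: 85.2
grip_force: 0.0
```

```bash
python3 -c "
from h import *
go(671.7,107.8,118,14.1)
p,d,c=shot('scene'); cv2.imwrite('pics/s1.png',cv2.resize(p[100:240,280:460],None,fx=4,fy=4,interpolation=cv2.INTER_CUBIC))"
```

```text
now [673.4 109.8 258.6] [-1.80e+02  1.00e-01  1.42e+01] shift [ -2.2   1.5 140.6] turnz 0.002 rows 3
```

View pics/s1.png

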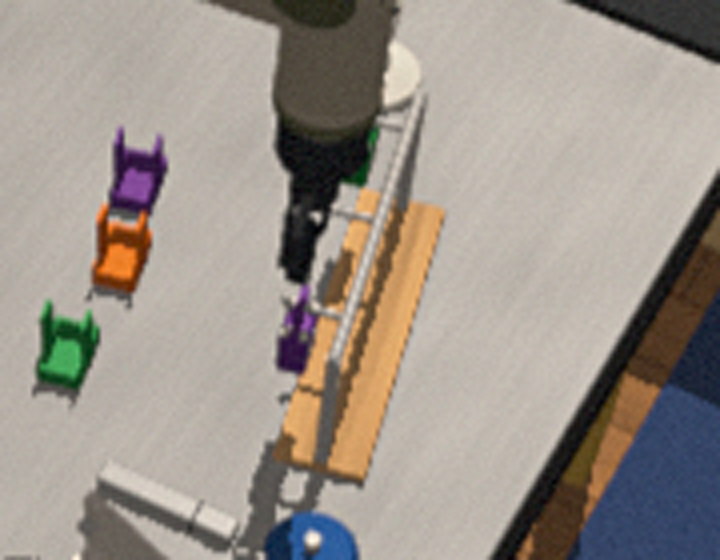

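The gripper is over the purple cassette on its line, and both holders are still upright. Descending and gripping.

Request:
jog_arm --rows '[[[-2, 1.5, 40], [0, 0, 0]], [[-2, 1.5, 80], [0, 0, 0]], [[-2, 1.5, 110], [0, 0, 0]], [[-2, 1.5, 130], [0, 0, 0]], [[-2, 1.5, 140], [0, 0, 0]], [[-2, 1.5, 140], [0, 0, 0]], [[-2, 1.5, 140], [0, 0, 0]]]'

```text
time: 3.1
tool_pos: [671.5, 105.7, 121.8]
tcp_rot: [180.0, -0.1, 14.1]
ft_force: [0.3, -0.2, 0.5]
finger_gap: 85.3
grip_force: 0.0
```

Request:
jog_arm --rows '[[[0, 0, 0], [0, 0, 0]], [[0, 0, 0], [0, 0, 0]], [[0, 0, 0], [0, 0, 0]], [[0, 0, 0], [0, 0, 0]], [[0, 0, 0], [0, 0, 0]], [[0, 0, 0], [0, 0, 0]], [[0, 0, 0], [0, 0, 0]], [[0, 0, 0], [0, 0, 0]]]' --grip 40 --force 25

```text
time: 3.9
tool_pos: [671.6, 107.1, 121.8]
tcp_rot: [180.0, -0.1, 14.2]
ft_force: [-1.2, -1.4, 6.3]
finger_gap: 48.3
grip_force: 25.4
```

Request:
jog_arm --rows '[[[0, 0, -6], [0, 0, 0]], [[0, 0, -12], [0, 0, 0]], [[0, 0, -12], [0, 0, 0]], [[0, 0, -12], [0, 0, 0]], [[-15, 0, -12], [0, 0, 0]], [[-30, 0, -12], [0, 0, 0]], [[-50, 0, -12], [0, 0, 0]], [[-75, 0, -12], [0, 0, 0]], [[-100, 0, -20], [0, 0, 0]], [[-100, 0, -20], [0, 0, 0]]]'

```text
time: 4.9
tool_pos: [571.6, 82.1, 140.3]
tcp_rot: [-180.0, 0.1, 14.1]
ft_force: [-0.4, -0.3, -1.1]
finger_gap: 48.3
grip_force: 25.9
```

```bash
python3 -c "
from h import *
go(404+0,271,200,15.5)
p,d,c=shot('scene'); cv2.imwrite('pics/s2.png',cv2.resize(p[100:240,280:460],None,fx=4,fy=4,interpolation=cv2.INTER_CUBIC))"
```

```text
now [571.6  82.1 140.3] [-1.80e+02  1.00e-01  1.41e+01] shift [-116.4 -224.1  -59.7] turnz -0.024 rows 6
```

View pics/s2.png

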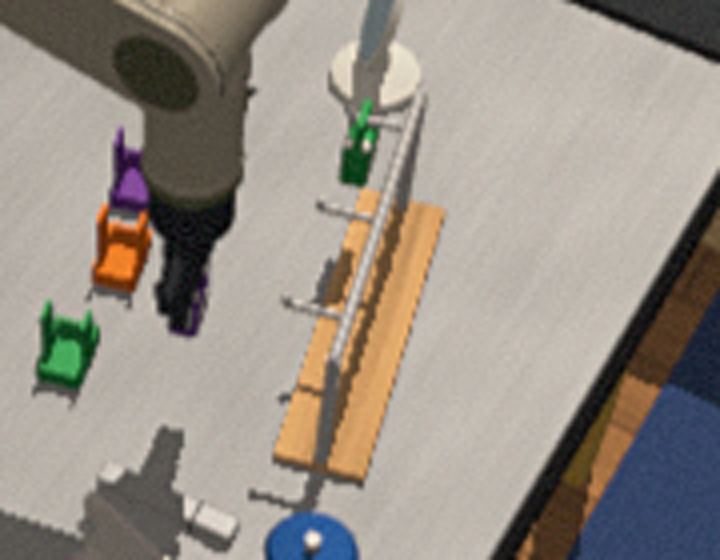

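Purple is off its peg and held at about (190,300) in the crop. Refining the holder poses from ear tops and tray outlines.

```bash
cat >> h.py <<'E'
def holder(col,xy,n="top",rad=55):
    p,d,c=shot(n); P=cloud(d,c); m=cv2.dilate(mask(p,col),np.ones((3,3)))>0
    near=(np.hypot(P[...,0]-xy[0],P[...,1]-xy[1])<rad)
    q=P[near&m&(P[...,2]>60)&(P[...,2]<85)]; km,lab,cen=cv2.kmeans(q[:,:2].astype(np.float32),2,None,(3,50,.1),5,cv2.KMEANS_PP_CENTERS)
    e=cen[0]-cen[1]; a=(np.degrees(np.arctan2(e[1],e[0]))+90)%180-90
    m0=(mask(p,col)>0)&near&(P[...,2]>-6)
    Q=P[m0]; low=Q[Q[:,2]<30]; rr=cv2.minAreaRect(low[:,:2].astype(np.float32))
    print(n,col,'ears',len(q),cen.round(1).tolist(),'mid',cen.mean(0).round(1),'ang',a.round(1),'sep',np.linalg.norm(e).round(1),'| low',np.round(rr[0],1),np.round(rr[1],1),round(rr[2],1))
E
python3 - <<'E'
from h import *
for n in("top","scene"):
    for c,xy in dict(purple=(404,271),green=(458,53)).items():
        try: holder(c,xy,n)
        except Exception as e: print(n,c,e)
E
```

```text
top purple ears 33 [[422.79998779296875, 275.6000061035156], [384.29998779296875, 265.29998779296875]] mid [403.6 270.4] ang 15.0 sep 39.8 | low [403.1 271.4] [42.8 65.3] 14.6
top green ears 14 [[478.3999938964844, 53.29999923706055], [475.1000061035156, 64.5]] mid [476.7  58.9] ang -73.8 sep 11.7 | low [467.7  66.5] [17.9 39.9] 2.9
scene purple ears 13 [[385.3999938964844, 255.89999389648438], [382.29998779296875, 269.3999938964844]] mid [383.9 262.6] ang -76.8 sep 13.9 | low [395.7 264.8] [32.9 73.6] 31.5
scene green ears 29 [[438.3999938964844, 44.5], [477.1000061035156, 54.79999923706055]] mid [457.7  49.6] ang 14.9 sep 40.0 | low [458.1  50.1] [44.1 68.9] 17.4
```

```bash
python3 -c "
from h import *
go(403.7,269.7,140,15)"
```

```text
now [574.4  82.6 140.2] [-180.    -0.    14.1] shift [-1.199e+02 -2.231e+02  2.000e-01] turnz -0.015 rows 6
```

Request:
jog_arm --rows '[[[-40, -75, 0], [0, 0, -0.015]], [[-80, -150, 0], [0, 0, -0.015]], [[-105, -195, 0], [0, 0, -0.015]], [[-120, -223, 0], [0, 0, -0.015]], [[-120, -223, 0], [0, 0, -0.015]], [[-120, -223, 0], [0, 0, -0.015]], [[-120, -223, 0], [0, 0, -0.015]], [[-120, -223, 0], [0, 0, -0.015]], [[-120, -223, 0], [0, 0, -0.015]]]'

```text
time: 6.05
tool_pos: [404.0, 268.6, 140.2]
tcp_rot: [180.0, -0.0, 14.9]
ft_force: [-1.3, -0.1, -0.5]
finger_gap: 48.1
grip_force: 26.2
```

```bash
python3 -c "
from h import *
go(403.7,269.7,85,15)
p,d,c=shot('scene'); cv2.imwrite('pics/s3.png',cv2.resize(p[90:200,260:400],None,fx=5,fy=5,interpolation=cv2.INTER_CUBIC))"
```

```text
now [404.  268.6 140.2] [180.   -0.   14.9] shift [-0.  -1.2 55.2] turnz -0.002 rows 2
```

View pics/s3.png

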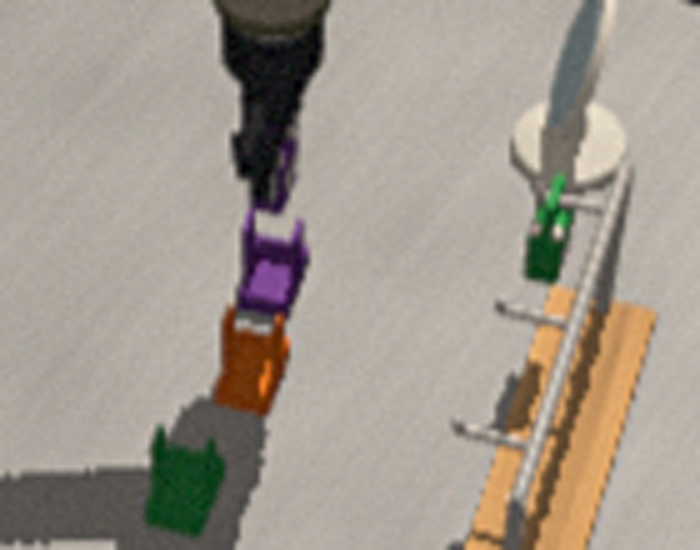

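The cassette hangs above its holder, at about (275,180) against (270,265) in the crop. Descending stepwise.

Request:
jog_arm --rows '[[[0, -1, 25], [0, 0, 0]], [[0, -1, 45], [0, 0, 0]], [[0, -1, 60], [0, 0, 0]], [[0, -1, 75], [0, 0, 0]], [[0, -1, 85], [0, 0, 0]], [[0, -1, 90], [0, 0, 0]], [[0, -1, 90], [0, 0, 0]], [[0, -1, 90], [0, 0, 0]]]'

```text
time: 6.9
tool_pos: [403.3, 270.5, 50.9]
tcp_rot: [-180.0, -0.0, 15.0]
ft_force: [1.0, -0.2, -1.5]
finger_gap: 48.2
grip_force: 26.2
```

Request:
jog_arm --rows '[[[0, 0, 6], [0, 0, 0]], [[0, 0, 12], [0, 0, 0]], [[0, 0, 16], [0, 0, 0]], [[0, 0, 18], [0, 0, 0]], [[0, 0, 18], [0, 0, 0]]]'

```text
time: 7.4
tool_pos: [402.3, 270.3, 31.8]
tcp_rot: [180.0, 0.1, 15.0]
ft_force: [-0.0, 0.1, -1.8]
finger_gap: 48.2
grip_force: 26.4
```

Request:
jog_arm --rows '[[[0, 0, 2], [0, 0, 0]], [[0, 0, 4], [0, 0, 0]], [[0, 0, 5.5], [0, 0, 0]], [[0, 0, 5.5], [0, 0, 0]], [[0, 0, 5.5], [0, 0, 0]]]'

```text
time: 7.9
tool_pos: [402.7, 270.4, 26.8]
tcp_rot: [180.0, 0.0, 15.0]
ft_force: [0.0, -0.7, -0.6]
finger_gap: 48.1
grip_force: 26.4
```

Request:
jog_arm --rows '[[[0, 0, 0], [0, 0, 0]], [[0, 0, 0], [0, 0, 0]], [[0, 0, 0], [0, 0, 0]], [[0, 0, 0], [0, 0, 0]], [[0, 0, 0], [0, 0, 0]], [[0, 0, -10], [0, 0, 0]], [[0, 0, -40], [0, 0, 0]], [[0, 0, -90], [0, 0, 0]], [[0, 0, -130], [0, 0, 0]], [[0, 0, -130], [0, 0, 0]]]' --grip 70

```text
time: 8.9
tool_pos: [406.6, 272.5, 164.8]
tcp_rot: [-179.8, -0.7, 15.0]
ft_force: [0.9, 0.3, -0.2]
finger_gap: 69.9
grip_force: 0.0
```

```bash
python3 -c "
from h import *
go(616.2,328.8,240,14.1)"
```

```text
now [406.6 272.5 164.8] [-179.8   -0.7   15. ] shift [ 2.171e+02 -1.000e-01 -7.520e+01] turnz 0.016 rows 5
```

Request:
jog_arm --rows '[[[0, 0, -40], [0, 0, 0]], [[30, 0, -75], [0, 0, 0.016]], [[75, 0, -75], [0, 0, 0.016]], [[120, 0, -75], [0, 0, 0.016]], [[165, 0, -75], [0, 0, 0.016]], [[205, 0, -75], [0, 0, 0.016]], [[217, 0, -75], [0, 0, 0.016]], [[217, 0, -75], [0, 0, 0.016]], [[217, 0, -75], [0, 0, 0.016]]]' --grip 85

```text
time: 9.8
tool_pos: [611.9, 326.4, 231.5]
tcp_rot: [180.0, 0.1, 14.1]
ft_force: [-0.4, -0.1, 0.7]
finger_gap: 84.9
grip_force: 0.0
```

```bash
python3 -c "
from h import *
go(616.2,328.8,120,14.1)
p,d,c=shot('scene'); cv2.imwrite('pics/s4.png',cv2.resize(p[80:220,260:420],None,fx=4,fy=4,interpolation=cv2.INTER_CUBIC))"
```

```text
now [611.9 326.4 231.5] [1.80e+02 1.00e-01 1.41e+01] shift [  4.8  -1.2 111.5] turnz -0.0 rows 3
```

View pics/s4.png

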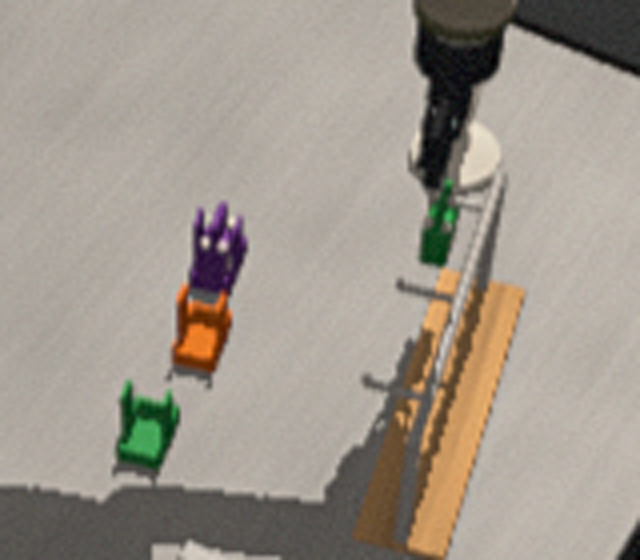

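Purple sits in its holder at about (218,250). The gripper is above green at (440,180). Descending to green.

Request:
jog_arm --rows '[[[0, 0, 0], [0, 0, 0]], [[0, 0, 0], [0, 0, 0]], [[0, 0, 0], [0, 0, 0]]]'

```text
time: 10.15
tool_pos: [611.9, 326.6, 232.5]
tcp_rot: [-180.0, -0.0, 14.1]
ft_force: [-1.2, -0.3, -0.0]
finger_gap: 85.0
grip_force: 0.0
```

```bash
python3 -c "
from h import *
go(616.2,328.8,120,14.1)"
```

```text
now [611.9 326.6 232.5] [-180.    -0.    14.1] shift [  4.7  -1.1 112.5] turnz 0.0 rows 3
```

Request:
jog_arm --rows '[[[4.7, -1, 40], [0, 0, 0]], [[4.7, -1, 75], [0, 0, 0]], [[4.7, -1, 100], [0, 0, 0]], [[4.7, -1, 110], [0, 0, 0]], [[4.7, -1, 112], [0, 0, 0]], [[4.7, -1, 112], [0, 0, 0]], [[4.7, -1, 112], [0, 0, 0]]]'

```text
time: 10.85
tool_pos: [617.9, 329.3, 122.4]
tcp_rot: [-180.0, -0.2, 14.1]
ft_force: [-0.4, 1.0, 0.4]
finger_gap: 85.4
grip_force: 0.0
```

Request:
jog_arm --rows '[[[0, 0, 0], [0, 0, 0]], [[0, 0, 0], [0, 0, 0]], [[0, 0, 0], [0, 0, 0]], [[0, 0, 0], [0, 0, 0]], [[0, 0, 0], [0, 0, 0]], [[0, 0, 0], [0, 0, 0]], [[0, 0, 0], [0, 0, 0]], [[0, 0, 0], [0, 0, 0]]]' --grip 40 --force 25

```text
time: 11.65
tool_pos: [617.2, 329.0, 120.9]
tcp_rot: [-180.0, -0.1, 14.1]
ft_force: [-1.3, 0.5, 5.2]
finger_gap: 48.6
grip_force: 25.4
```

Request:
jog_arm --rows '[[[0, 0, -6], [0, 0, 0]], [[0, 0, -12], [0, 0, 0]], [[0, 0, -12], [0, 0, 0]], [[0, 0, -12], [0, 0, 0]], [[-15, 0, -12], [0, 0, 0]], [[-30, 0, -12], [0, 0, 0]], [[-50, 0, -12], [0, 0, 0]], [[-75, 0, -12], [0, 0, 0]], [[-100, 0, -20], [0, 0, 0]], [[-100, 0, -20], [0, 0, 0]]]'

```text
time: 12.65
tool_pos: [517.3, 304.0, 139.8]
tcp_rot: [180.0, 0.1, 14.1]
ft_force: [1.3, 1.5, 0.1]
finger_gap: 48.8
grip_force: 25.8
```

```bash
python3 - <<'E'
from h import *
for n in("top","scene"):
    for c,xy in dict(purple=(404,271),green=(458,53)).items():
        try: holder(c,xy,n)
        except Exception as e: print(n,c,e)
go(457.7,50.2,140,15)
E
```

```text
top purple ears 8 [[421.3999938964844, 281.0], [416.70001220703125, 287.6000061035156]] mid [419.  284.3] ang -54.8 sep 8.1 | low [416.7 303.3] [6.9 0.2] 89.6
top green ears 27 [[438.70001220703125, 47.5], [477.0, 58.099998474121094]] mid [457.9  52.8] ang 15.4 sep 39.7 | low [457.9  53.5] [44.1 61. ] 14.8
scene purple ears 56 [[414.6000061035156, 274.3999938964844], [395.5, 257.29998779296875]] mid [405.  265.9] ang 41.9 sep 25.7 | low [406.5 261.6] [43.6 53.8] 19.5
scene green ears 23 [[477.8999938964844, 52.70000076293945], [438.5, 44.20000076293945]] mid [458.2  48.5] ang 12.2 sep 40.3 | low [457.9  49.3] [45. 70.] 15.3
now [520.3 304.4 139.8] [-180.    -0.    14.1] shift [-1.225e+02  2.314e+02 -2.000e-01] turnz -0.016 rows 6
```

Request:
jog_arm --rows '[[[-40, 75, 0], [0, 0, -0.016]], [[-80, 150, 0], [0, 0, -0.016]], [[-108, 204, 0], [0, 0, -0.016]], [[-122, 230, 0], [0, 0, -0.016]], [[-122, 230, 0], [0, 0, -0.016]], [[-122, 230, 0], [0, 0, -0.016]], [[-122, 230, 0], [0, 0, -0.016]], [[-122, 230, 0], [0, 0, -0.016]], [[-122, 230, 0], [0, 0, -0.016]]]'

```text
time: 13.75
tool_pos: [457.8, 52.6, 139.9]
tcp_rot: [-180.0, -0.0, 15.1]
ft_force: [0.1, 0.0, -0.7]
finger_gap: 49.1
grip_force: 25.9
```

```bash
python3 -c "
from h import *
go(458.5,51.6,50,15)
p,d,c=shot('scene'); cv2.imwrite('pics/s5.png',cv2.resize(p[100:220,240:380],None,fx=5,fy=5,interpolation=cv2.INTER_CUBIC))"
```

```text
now [457.8  52.6 139.9] [-180.    -0.    15.1] shift [ 0.4  1.2 89.9] turnz 0.001 rows 2
```

View pics/s5.png

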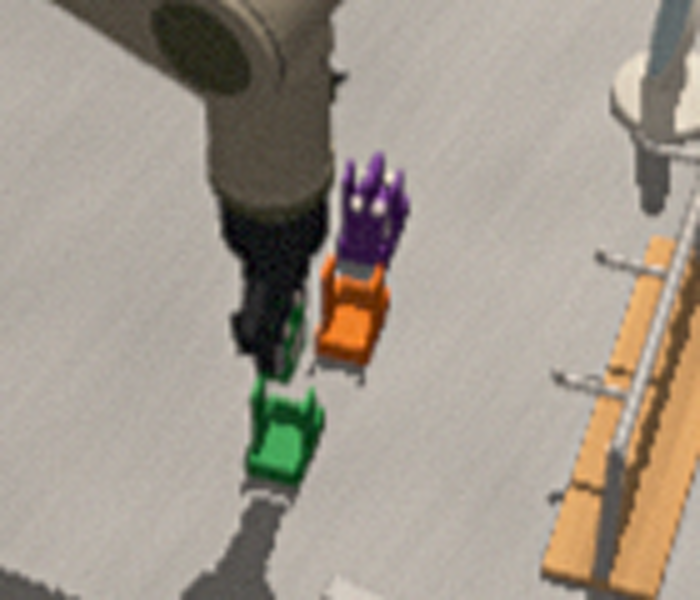

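The green cassette is held at (290,345), above its holder at (285,440). Lowering it.

Request:
jog_arm --rows '[[[0.4, 1, 25], [0, 0, 0]], [[0.4, 1, 45], [0, 0, 0]], [[0.4, 1, 60], [0, 0, 0]], [[0.4, 1, 75], [0, 0, 0]], [[0.4, 1, 85], [0, 0, 0]], [[0.4, 1, 90], [0, 0, 0]], [[0.4, 1, 90], [0, 0, 0]], [[0.4, 1, 90], [0, 0, 0]]]'

```text
time: 14.6
tool_pos: [458.4, 51.0, 50.4]
tcp_rot: [180.0, -0.0, 15.0]
ft_force: [0.1, -0.0, -1.3]
finger_gap: 48.6
grip_force: 25.9
```

Request:
jog_arm --rows '[[[0, 0, 6], [0, 0, 0]], [[0, 0, 12], [0, 0, 0]], [[0, 0, 16], [0, 0, 0]], [[0, 0, 18], [0, 0, 0]], [[0, 0, 18], [0, 0, 0]]]'

```text
time: 15.1
tool_pos: [462.9, 50.5, 38.1]
tcp_rot: [179.8, -0.5, 15.0]
ft_force: [-14.1, 1.0, 48.3]
finger_gap: 49.1
grip_force: 49.8
```

Request:
jog_arm --rows '[[[0, 0, 2], [0, 0, 0]], [[0, 0, 4], [0, 0, 0]], [[0, 0, 6], [0, 0, 0]], [[0, 0, 6], [0, 0, 0]], [[0, 0, 6], [0, 0, 0]]]'

```text
time: 15.6
tool_pos: [466.5, 50.6, 36.2]
tcp_rot: [179.7, -0.9, 15.0]
ft_force: [-20.3, 1.8, 77.1]
finger_gap: 49.0
grip_force: 73.2
```

Contact with a wall top: 77 N, and the cassette is only at rim level. Backing off to look.

Request:
jog_arm --rows '[[[0, 0, -15], [0, 0, 0]], [[0, 0, -40], [0, 0, 0]], [[0, 0, -80], [0, 0, 0]], [[0, 0, -114], [0, 0, 0]], [[0, 0, -114], [0, 0, 0]], [[0, 0, -114], [0, 0, 0]], [[0, 0, -114], [0, 0, 0]]]'

```text
time: 16.3
tool_pos: [457.0, 50.7, 138.3]
tcp_rot: [-180.0, 0.1, 15.0]
ft_force: [-0.2, -0.2, -2.0]
finger_gap: 48.8
grip_force: 36.2
```

```bash
python3 - <<'E'
from h import *
for n in("top","scene"):
    try: holder('green',(458,51),n)
    except Exception as e: print(n,e)
p,d,c=shot('scene'); P=cloud(d,c); m=cv2.dilate(mask(p,'green'),np.ones((3,3)))>0
q=P[m&(P[...,2]>95)&(P[...,2]<210)&(np.hypot(P[...,0]-460,P[...,1]-51)<80)]; print(len(q),q.min(0).round(),q.max(0).round(),q.mean(0).round(1))
go(458.5,51.6,140,15)
cv2.imwrite('pics/s6.png',cv2.resize(p[130:220,260:350],None,fx=6,fy=6,interpolation=cv2.INTER_CUBIC))
E
```

```text
top green ears 7 [[439.1000061035156, 40.599998474121094], [434.79998779296875, 54.099998474121094]] mid [437.   47.3] ang -72.6 sep 14.2 | low [442.8  49.2] [12.1 61.8] 12.7
scene green ears 27 [[476.29998779296875, 55.900001525878906], [439.5, 41.599998474121094]] mid [457.9  48.8] ang 21.2 sep 39.4 | low [457.3  48.7] [44.7 67.2] 12.5
49 [450.  12. 121.] [480.  78. 207.] [468.3  39.  158.7]
now [456.8  50.7 138.1] [-180.     0.2   15. ] shift [ 1.9 -0.5 -1.9] turnz -0.0 rows 1
```

View pics/s6.png

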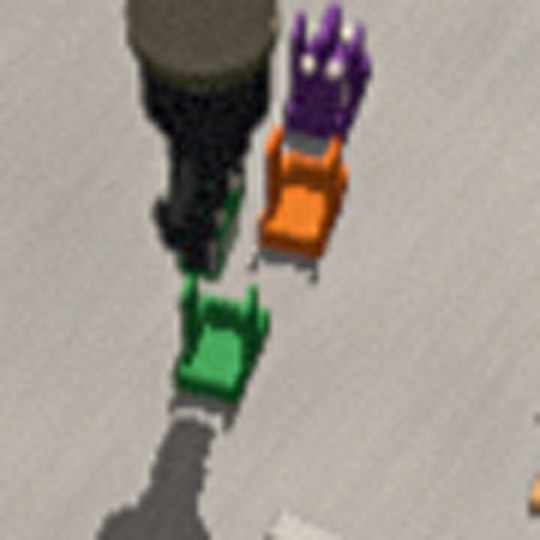

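```bash
cat >> h.py <<'E'
def held(col,n="scene"):
    s=r.sense(); t=s["tool_pos"]; a=np.radians(s["tcp_rot"][2])
    p,d,c=shot(n); P=cloud(d,c); hs=cv2.cvtColor(p,cv2.COLOR_BGR2HSV)
    m=mask(p,col)>0
    D=P-t; L=np.stack([D[...,0]*np.cos(a)+D[...,1]*np.sin(a),-D[...,0]*np.sin(a)+D[...,1]*np.cos(a),D[...,2]],-1)
    q=L[m&(abs(L[...,0])<45)&(abs(L[...,1])<40)&(L[...,2]>-35)&(L[...,2]<75)]
    print(n,len(q)); q=q[np.argsort(-q[:,2])]; print(q.round(0).astype(int).tolist())
E
python3 -c "
from h import *
held('green'); held('green','top')"
```

```text
scene 14
[[14, -8, 39], [10, 5, 34], [9, -5, 34], [11, -22, 32], [12, 9, 30], [10, 5, 28], [13, 7, 27], [11, -12, 26], [10, -21, 25], [11, 0, 23], [11, -12, 20], [11, 1, 16], [-4, -29, -6], [-8, -27, -11]]
top 0
[]
```

```bash
python3 -c "
from h import *
go(460.2,51.2,50,15)"
```

```text
now [457.2  50.7 138.6] [-1.8e+02  1.0e-01  1.5e+01] shift [ 3.   0.3 88.6] turnz -0.0 rows 2
```

Request:
jog_arm --rows '[[[3, 0.3, 25], [0, 0, 0]], [[3, 0.3, 45], [0, 0, 0]], [[3, 0.3, 60], [0, 0, 0]], [[3, 0.3, 75], [0, 0, 0]], [[3, 0.3, 85], [0, 0, 0]], [[3, 0.3, 90], [0, 0, 0]], [[3, 0.3, 90], [0, 0, 0]], [[3, 0.3, 90], [0, 0, 0]]]'

```text
time: 17.35
tool_pos: [461.3, 51.2, 50.3]
tcp_rot: [180.0, -0.0, 15.0]
ft_force: [-0.5, -0.2, -1.4]
finger_gap: 48.9
grip_force: 36.2
```

Request:
jog_arm --rows '[[[0, 0, 3], [0, 0, 0]], [[0, 0, 6], [0, 0, 0]], [[0, 0, 8], [0, 0, 0]], [[0, 0, 9], [0, 0, 0]], [[0, 0, 9], [0, 0, 0]], [[0, 0, 9], [0, 0, 0]]]'

```text
time: 17.95
tool_pos: [460.9, 51.2, 40.8]
tcp_rot: [-180.0, 0.0, 15.0]
ft_force: [0.2, -0.0, -1.1]
finger_gap: 48.9
grip_force: 36.2
```

```bash
python3 -c "
from h import *
s=r.sense(); print(s['ft_force'],s['wrist_torque'],s['tool_pos'])"
```

```text
[ 0.20827405 -0.01039436 -1.11490511] [ 0.00974761  0.06656535 -0.02427507] [460.86022402  51.19854801  40.78454824]
```

Request:
jog_arm --rows '[[[0, 0, 2], [0, 0, 0]], [[0, 0, 4], [0, 0, 0]], [[0, 0, 6], [0, 0, 0]], [[0, 0, 6], [0, 0, 0]], [[0, 0, 6], [0, 0, 0]]]'

```text
time: 18.45
tool_pos: [463.0, 50.7, 38.2]
tcp_rot: [179.9, -0.2, 15.0]
ft_force: [-11.8, -1.9, 28.5]
finger_gap: 48.6
grip_force: 41.5
```

Request:
jog_arm --rows '[[[0, 0, 2], [0, 0, 0]], [[0, 0, 4], [0, 0, 0]], [[0, 0, 5], [0, 0, 0]], [[0, 0, 5], [0, 0, 0]]]'

```text
time: 18.85
tool_pos: [466.5, 50.5, 37.1]
tcp_rot: [179.8, -0.5, 15.0]
ft_force: [-15.3, -3.1, 54.9]
finger_gap: 48.7
grip_force: 50.3
```

```bash
python3 -c "
from h import *
s=r.sense(); print(s['ft_force'],s['wrist_torque'],s['tool_pos'],s['tcp_rot'])
held('green')
for n in ('scene','top'):
  try: holder('green',(458,51),n)
  except Exception as e: print(e)"
```

```text
[-15.29241957  -3.11196064  54.90298344] [-1.82376448  2.31996166 -0.31434407] [466.54417277  50.50650617  37.10358333] [179.75576745  -0.53366031  15.01600322]
scene 88
[[20, -12, 45], [15, -8, 44], [17, -4, 40], [14, -9, 38], [9, -5, 37], [15, 3, 36], [15, -11, 35], [10, 4, 32], [18, 3, 30], [11, -22, 29], [16, -15, 27], [17, -5, 27], [15, -10, 27], [16, -15, 21], [17, 6, 19], [12, -14, 19], [17, -5, 14], [16, -14, 13], [15, 1, 12], [-16, -29, 7], [15, -14, 7], [-11, -31, 6], [15, 11, 6], [-15, -32, 5], [16, -2, 3], [16, -16, 3], [1, -33, 0], [15, 12, -3], [-16, -30, -5], [15, 24, -5], [10, -12, -6], [15, 0, -6], [12, -30, -6], [16, 10, -6], [-22, -35, -7], [-16, -32, -9], [-21, -28, -9], [0, -32, -9], [-5, -28, -10], [-14, -25, -10], [15, -2, -10], [-13, -29, -11], [2, -25, -11], [15, 24, -12], [-4, -31, -12], [14, -11, -12], [-20, -30, -13], [15, -15, -13], [13, -20, -13], [-8, -31, -13], [-12, -32, -14], [14, -23, -15], [8, -30, -15], [-26, -25, -16], [-24, -33, -17], [9, -8, -17], [10, -13, -17], [-4, -31, -19], [3, -28, -19], [10, -26, -19], [-11, -23, -19], [1, -24, -20], [-1
[... 209 characters left out ...]
, -11, -26], [13, -21, -26], [-9, -31, -27], [13, 15, -28], [-25, -30, -28], [4, -31, -28], [-5, -29, -29], [5, -11, -29], [13, -22, -30], [3, -15, -31], [-28, -8, -33], [-3, -25, -33], [10, -26, -33]]
scene green ears 24 [[481.0, 53.5], [483.79998779296875, 36.400001525878906]] mid [482.4  44.9] ang -80.6 sep 17.3 | low [463.1  41. ] [41.8 50.1] 12.3
OpenCV(4.12.0) /io/opencv/modules/core/src/kmeans.cpp:243: error: (-2:Unspecified error) in function 'double cv::kmeans(cv::InputArray, int, cv::InputOutputArray, cv::TermCriteria, int, int, cv::OutputArray)'
> There can't be more clusters than elements (expected: 'N >= K'), where
>     'N' is 0
> must be greater than or equal to
>     'K' is 2
```

Request:
jog_arm --rows '[[[0, 0, -10], [0, 0, 0]], [[0, 0, -22], [0, 0, 0]], [[0, 0, -22], [0, 0, 0]], [[0, 0, -22], [0, 0, 0]]]'

```text
time: 19.4
tool_pos: [460.8, 51.2, 51.6]
tcp_rot: [180.0, -0.0, 15.0]
ft_force: [0.8, 0.0, -1.0]
finger_gap: 48.9
grip_force: 24.1
```

The wrist moment puts the contact at the −y end wall, so the top camera's y (53) is the right one. Shifting +y by 2.5 mm.

```bash
python3 -c "
from h import *
go(459.5,53.7,41,15)"
```

```text
now [460.8  51.2  51.6] [180.  -0.  15.] shift [-0.7 -2.7 10.6] turnz -0.0 rows 1
```

Request:
jog_arm --rows '[[[-0.7, -2.7, 3], [0, 0, 0]], [[-0.7, -2.7, 7], [0, 0, 0]], [[-0.7, -2.7, 11], [0, 0, 0]], [[-0.7, -2.7, 14], [0, 0, 0]], [[-0.7, -2.7, 15], [0, 0, 0]], [[-0.7, -2.7, 15], [0, 0, 0]], [[-0.7, -2.7, 15], [0, 0, 0]]]'

```text
time: 20.1
tool_pos: [459.3, 53.7, 36.7]
tcp_rot: [-180.0, 0.0, 15.0]
ft_force: [-0.1, 0.5, -1.1]
finger_gap: 48.8
grip_force: 24.2
```

```bash
python3 -c "
from h import *
s=r.sense(); print(s['ft_force'],s['wrist_torque'],s['tool_pos'],s['tcp_rot'])"
```

```text
[-0.11874347  0.54374147 -1.11389425] [0.03219471 0.07597325 0.01135966] [459.32370258  53.65933492  36.6799898 ] [-1.79989037e+02  2.60265117e-02  1.50002202e+01]
```

It cleared the rim. Going down.

Request:
jog_arm --rows '[[[0, 0, 2], [0, 0, 0]], [[0, 0, 4], [0, 0, 0]], [[0, 0, 6], [0, 0, 0]], [[0, 0, 7], [0, 0, 0]], [[0, 0, 7], [0, 0, 0]], [[0, 0, 7], [0, 0, 0]]]'

```text
time: 20.7
tool_pos: [459.4, 53.6, 29.7]
tcp_rot: [180.0, 0.0, 15.0]
ft_force: [0.4, 0.6, -1.2]
finger_gap: 48.7
grip_force: 24.2
```

Request:
jog_arm --rows '[[[0, 0, 2], [0, 0, 0]], [[0, 0, 4], [0, 0, 0]], [[0, 0, 4], [0, 0, 0]], [[0, 0, 4], [0, 0, 0]]]'

```text
time: 21.1
tool_pos: [459.4, 53.6, 25.7]
tcp_rot: [-180.0, 0.0, 15.0]
ft_force: [0.3, -0.6, -1.2]
finger_gap: 48.6
grip_force: 24.2
```

Request:
jog_arm --rows '[[[0, 0, 0], [0, 0, 0]], [[0, 0, 0], [0, 0, 0]], [[0, 0, 0], [0, 0, 0]], [[0, 0, 0], [0, 0, 0]], [[0, 0, 0], [0, 0, 0]], [[0, 0, -10], [0, 0, 0]], [[0, 0, -40], [0, 0, 0]], [[0, 0, -90], [0, 0, 0]], [[0, 0, -130], [0, 0, 0]], [[0, 0, -130], [0, 0, 0]]]' --grip 60

```text
time: 22.1
tool_pos: [463.9, 53.7, 163.7]
tcp_rot: [179.8, -0.7, 15.0]
ft_force: [-0.0, -0.8, 0.5]
finger_gap: 60.1
grip_force: 0.0
```

Request:
jog_arm --rows '[[[-50, 0, -60], [0, 0, -0.15]], [[-100, 0, -60], [0, 0, -0.3]], [[-100, 0, -60], [0, 0, -0.45]], [[-100, 0, -60], [0, 0, -0.6]], [[-100, 0, -60], [0, 0, -0.75]], [[-100, 0, -60], [0, 0, -0.9]], [[-100, 0, -60], [0, 0, -1.05]], [[-100, 0, -60], [0, 0, -1.2]], [[-100, 0, -60], [0, 0, -1.35]], [[-100, 0, -60], [0, 0, -1.5]]]' --grip 85

```text
time: 23.1
tool_pos: [362.7, 27.7, 215.8]
tcp_rot: [-180.0, 0.0, 101.3]
ft_force: [0.7, 0.2, 0.4]
finger_gap: 85.0
grip_force: 0.0
```

```bash
python3 - <<'E'
from h import *
p,d,c=shot('scene'); a=cv2.resize(p[120:220,270:350],None,fx=5,fy=5,interpolation=cv2.INTER_CUBIC)
q,d2,c2=shot('top'); b=cv2.resize(q[230:290,220:330],None,fx=5,fy=5,interpolation=cv2.INTER_CUBIC)
o=np.zeros((800,560,3),np.uint8); o[:500,:400]=a; o[500:800,:550]=b; o=cv2.resize(o,None,fx=.75,fy=.75); cv2.imwrite('pics/s7.png',o)
holder('purple',(404,271)); holder('green',(458,53)); go(457.9,53,200,105)
E
```

```text
top purple ears 63 [[417.70001220703125, 271.0], [391.29998779296875, 265.70001220703125]] mid [404.5 268.3] ang 11.3 sep 27.0 | low [403.9 271.2] [42.  64.4] 14.7
top green ears 28 [[475.29998779296875, 58.70000076293945], [461.70001220703125, 39.70000076293945]] mid [468.5  49.2] ang 54.5 sep 23.3 | low [473.8  56.2] [59.9 18.5] 88.3
now [362.8  27.7 215.8] [-180.     0.   100.7] shift [ 7.2 98.1 15.8] turnz -0.075 rows 2
```

View pics/s7.png

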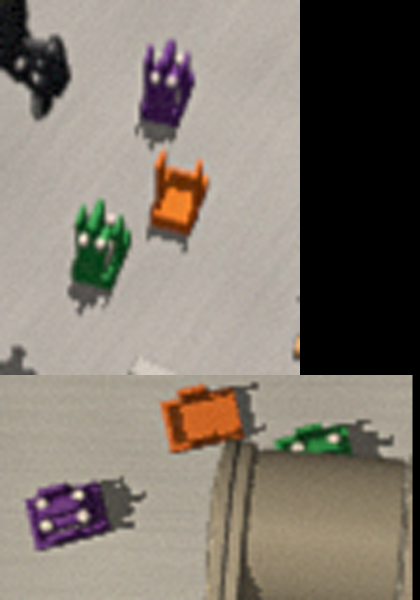

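Both cassettes are seated. Orange was knocked about 4 cm forward and stays out anyway. Picking up the green holder.

```bash
python3 -c "
from h import *
go(458,53,120,105)"
```

```text
now [362.8  27.7 215.8] [-180.     0.   100.7] shift [ 7.2 98.2 95.8] turnz -0.075 rows 3
```

Request:
jog_arm --rows '[[[2, 35, 0], [0, 0, -0.075]], [[5, 70, 0], [0, 0, -0.075]], [[7, 98, 20], [0, 0, -0.075]], [[7, 98, 60], [0, 0, -0.075]], [[7, 98, 95], [0, 0, -0.075]], [[7, 98, 95], [0, 0, -0.075]], [[7, 98, 95], [0, 0, -0.075]]]'

```text
time: 24.0
tool_pos: [457.3, 53.2, 121.0]
tcp_rot: [-179.9, -0.0, 105.1]
ft_force: [1.5, -0.7, 0.6]
finger_gap: 85.0
grip_force: 0.0
```

```bash
python3 -c "
from h import *
go(458,53,40,105)"
```

```text
now [457.3  53.2 121. ] [-179.9   -0.   105.1] shift [-0.4  0.6 81. ] turnz 0.002 rows 2
```

Request:
jog_arm --rows '[[[0, 0.6, 30], [0, 0, 0]], [[0, 0.6, 55], [0, 0, 0]], [[0, 0.6, 75], [0, 0, 0]], [[0, 0.6, 81], [0, 0, 0]], [[0, 0.6, 81], [0, 0, 0]], [[0, 0.6, 81], [0, 0, 0]]]'

```text
time: 24.6
tool_pos: [460.1, 53.4, 42.0]
tcp_rot: [179.8, 0.0, 105.2]
ft_force: [0.5, 0.3, 0.5]
finger_gap: 85.4
grip_force: 0.0
```

Request:
jog_arm --rows '[[[0, 0, 0], [0, 0, 0]], [[0, 0, 0], [0, 0, 0]], [[0, 0, 0], [0, 0, 0]], [[0, 0, 0], [0, 0, 0]], [[0, 0, 0], [0, 0, 0]], [[0, 0, 0], [0, 0, 0]], [[0, 0, 0], [0, 0, 0]], [[0, 0, 0], [0, 0, 0]]]' --grip 38 --force 35

```text
time: 25.4
tool_pos: [459.0, 53.4, 40.6]
tcp_rot: [179.9, 0.0, 105.2]
ft_force: [-1.4, -0.2, 7.0]
finger_gap: 44.5
grip_force: 37.1
```

Request:
jog_arm --rows '[[[0, 0, -10], [0, 0, 0]], [[0, 0, -40], [0, 0, 0]], [[0, 0, -80], [0, 0, 0]], [[0, 0, -110], [0, 0, 0]], [[0, 0, -120], [0, 0, 0]], [[0, 0, -120], [0, 0, 0]], [[0, 0, -120], [0, 0, 0]]]'

```text
time: 26.1
tool_pos: [457.4, 53.4, 158.1]
tcp_rot: [-179.9, -0.0, 105.2]
ft_force: [1.0, -0.1, -1.9]
finger_gap: 44.1
grip_force: 36.8
```

```bash
python3 - <<'E'
from h import *
# bay2 with bay1 ~ (618,-264), yaw -14.9
a=np.radians(-14.9); b1=np.array([618,-264.]); y=np.array([-np.sin(a),np.cos(a)])
print(b1+76*y,b1-76*y); b=b1+76*y
go(b[0],b[1],160,75.1)
p,d,c=shot('top'); q=cv2.resize(p[165:240,345:455],None,fx=7,fy=7,interpolation=cv2.INTER_CUBIC); cv2.imwrite('pics/s8.png',q)
np.save('bayd.npy',d)
E
```

```text
[ 637.54209228 -190.55541797] [ 598.45790772 -337.44458203]
now [457.4  53.4 158.1] [-179.9   -0.   105.2] shift [-282.7  109.6   -1.9] turnz 0.526 rows 7
```

View pics/s8.png

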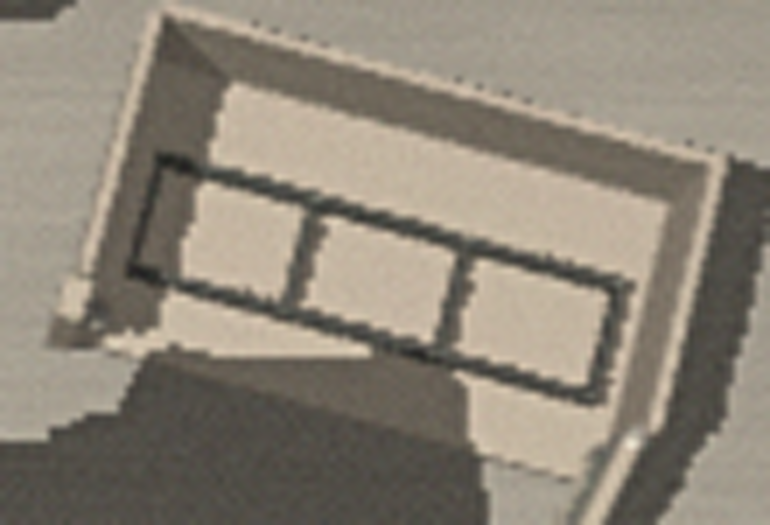

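```bash
python3 - <<'E'
from h import *
c=r.camera_params("top")
f=lambda u,v,z: ray(345+(u+.5)/7-.5,165+(v+.5)/7-.5,z,c)[:2]
T=[f(160,156,27),f(632,283,27)]; B=[f(130,274,12),f(605,405,12)]; Lm=f(143,215,12); Rm=f(620,344,27)
for e in(np.subtract(T[0],T[1]),np.subtract(B[0],B[1])): print('ang',np.degrees(np.arctan2(-e[0],e[1])),np.linalg.norm(e))
bl,br=f(163,8,100),f(727,158,100); e=bl-br; print('back ang',np.degrees(np.arctan2(-e[0],e[1])),np.linalg.norm(e),(bl+br)/2)
a=np.radians(-15); X=np.array([np.cos(a),np.sin(a)]);Y=np.array([-np.sin(a),np.cos(a)])
tx=np.mean([t@X for t in T]);bx=np.mean([t@X for t in B]); print('x width',tx-bx,'y width',Lm@Y-Rm@Y)
cx,cy=(tx+bx)/2,(Lm@Y+Rm@Y)/2; print('centre',cx*X+cy*Y,'from back',((bl+br)/2)-82*X)
# dividers (centre of top band at z27): 
for u0,v0,u1,v1 in((313,213,290,297),(464,250,443,345)):
    m=f((u0+u1)/2,(v0+v1)/2,22); print('div',m@X-cx,m@Y-cy)
E
```

```text
ang -14.829427258236365 234.1705950128192
ang -15.103156417104811 236.61812734132536
back ang -14.76811927416783 269.466971304726 [ 697.86213154 -283.60634966]
x width 57.57195000466288 y width 235.48729174325246
centre [ 619.53679942 -264.53690933] from back [ 618.65621379 -262.38318796]
div 0.7300265713810177 39.43524862261008
div 0.2530822158214505 -36.1641554755212
```

```bash
python3 -c "
from h import *
go(639,-190,170,75)"
```

```text
now [457.   53.4 157.6] [-1.798e+02 -1.000e-01  1.052e+02] shift [-282.7  111.6  -12.4] turnz 0.528 rows 7
```

Request:
jog_arm --rows '[[[-30, 12, -12], [0, 0, 0.06]], [[-70, 28, -12], [0, 0, 0.13]], [[-110, 44, -12], [0, 0, 0.21]], [[-150, 60, -12], [0, 0, 0.29]], [[-190, 76, -12], [0, 0, 0.37]], [[-230, 92, -12], [0, 0, 0.45]], [[-262, 104, -12], [0, 0, 0.5]], [[-283, 112, -12], [0, 0, 0.528]], [[-283, 112, -12], [0, 0, 0.528]], [[-283, 112, -12], [0, 0, 0.528]]]'

```text
time: 27.15
tool_pos: [639.5, -189.9, 168.8]
tcp_rot: [-179.7, -0.0, 75.0]
ft_force: [0.2, 0.9, -2.0]
finger_gap: 44.5
grip_force: 37.3
```

```bash
python3 -c "
from h import *
go(639,-190,75,75)
p,d,c=shot('scene'); P=cloud(d,c)
cv2.imwrite('pics/s9.png',cv2.resize(p[200:310,210:350],None,fx=5,fy=5,interpolation=cv2.INTER_CUBIC))"
```

```text
now [ 639.5 -189.9  168.8] [-179.7   -0.    75. ] shift [-0.3 -0.5 93.8] turnz -0.0 rows 2
```

View pics/s9.png

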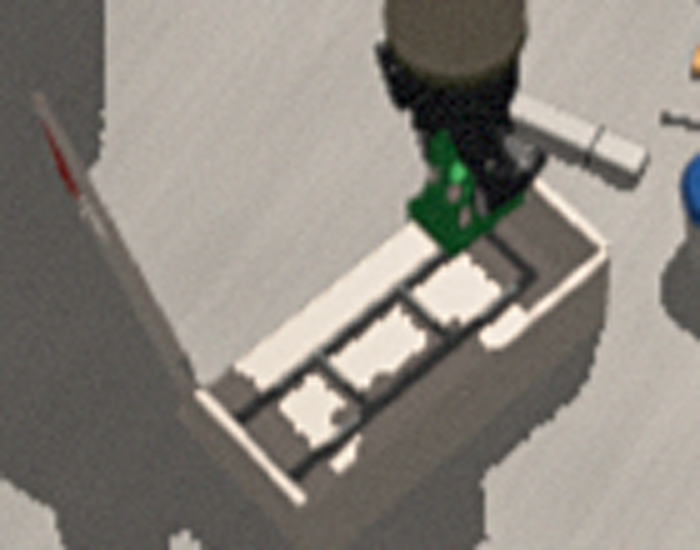

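The holder hangs over the left-hand bay at (455,215) in the crop. Lowering to just above the rim.

Request:
jog_arm --rows '[[[-0.3, -0.5, 30], [0, 0, 0]], [[-0.3, -0.5, 60], [0, 0, 0]], [[-0.3, -0.5, 80], [0, 0, 0]], [[-0.3, -0.5, 90], [0, 0, 0]], [[-0.3, -0.5, 95], [0, 0, 0]], [[-0.3, -0.5, 95], [0, 0, 0]], [[-0.3, -0.5, 95], [0, 0, 0]], [[-0.3, -0.5, 95], [0, 0, 0]]]'

```text
time: 28.0
tool_pos: [641.3, -190.7, 78.6]
tcp_rot: [179.8, 0.0, 75.0]
ft_force: [-0.3, -0.6, -2.5]
finger_gap: 44.8
grip_force: 37.2
```

```bash
python3 -c "
from h import *
s=r.sense(); print(s['ft_force'],s['wrist_torque']); go(639,-190,66,75)"
```

```text
[-0.31183305 -0.60170658 -2.5142351 ] [ 0.00453344  0.01038359 -0.03550126]
now [ 641.3 -190.7   78.6] [179.8   0.   75. ] shift [ 0.1 -2.4 12.6] turnz -0.0 rows 1
```

Request:
jog_arm --rows '[[[0, -2, 4], [0, 0, 0]], [[0, -2, 8], [0, 0, 0]], [[0, -2, 12], [0, 0, 0]], [[0, -2, 15], [0, 0, 0]], [[0, -2, 15], [0, 0, 0]], [[0, -2, 15], [0, 0, 0]]]'

```text
time: 28.6
tool_pos: [638.2, -189.8, 61.6]
tcp_rot: [-180.0, -0.0, 75.0]
ft_force: [0.4, -0.1, -2.7]
finger_gap: 44.4
grip_force: 37.2
```

```bash
python3 -c "
from h import *
s=r.sense(); print(s['ft_force'],s['wrist_torque']); go(639,-190,54,75)"
```

```text
[ 0.41458673 -0.06983328 -2.65454966] [ 0.05114713 -0.01427254 -0.0107668 ]
now [ 638.2 -189.8   61.6] [-180.   -0.   75.] shift [0.  0.8 7.6] turnz -0.0 rows 1
```

In the bay already with no force. Going to the floor.

Request:
jog_arm --rows '[[[0, 0, 3], [0, 0, 0]], [[0, 0, 6], [0, 0, 0]], [[0, 0, 8], [0, 0, 0]], [[0, 0, 8], [0, 0, 0]], [[0, 0, 8], [0, 0, 0]]]'

```text
time: 29.1
tool_pos: [638.3, -189.8, 53.7]
tcp_rot: [-180.0, -0.0, 75.0]
ft_force: [-0.5, -0.6, -1.4]
finger_gap: 44.3
grip_force: 37.2
```

Request:
jog_arm --rows '[[[0, 0, 1], [0, 0, 0]], [[0, 0, 1], [0, 0, 0]], [[0, 0, 1], [0, 0, 0]], [[0, 0, 1], [0, 0, 0]], [[0, 0, 1], [0, 0, 0]], [[0, 0, -10], [0, 0, 0]], [[0, 0, -40], [0, 0, 0]], [[0, 0, -90], [0, 0, 0]], [[0, 0, -130], [0, 0, 0]], [[0, 0, -130], [0, 0, 0]]]' --grip 85

```text
time: 30.1
tool_pos: [642.5, -191.4, 194.0]
tcp_rot: [179.2, 0.1, 75.0]
ft_force: [1.3, 0.5, 0.4]
finger_gap: 85.1
grip_force: 0.0
```

```bash
python3 -c "
from h import *
go(403.8,271,185,105)
holder('purple',(404,271))
for n in('top','scene'):
  p,d,c=shot(n); P=cloud(d,c); q=P[(mask(p,'green')>0)&(np.hypot(P[...,0]-639,P[...,1]+190)<70)]; print(n,len(q),np.percentile(q[:,2],[50,90,98]),q.mean(0))"
```

```text
now [ 642.5 -191.4  194. ] [1.792e+02 1.000e-01 7.500e+01] shift [ 384.8 -350.3    9. ] turnz -0.524 rows 11
top purple ears 67 [[418.1000061035156, 273.1000061035156], [394.3999938964844, 265.5]] mid [406.2 269.3] ang 17.9 sep 24.9 | low [403.6 270.9] [42.7 64.7] 15.2
top 121 [ 44.94448559  99.19177829 263.54380646] [ 639.92062125 -171.5460736    59.01201446]
scene 235 [ 59.88673339  92.61311091 102.86320195] [ 643.78219987 -198.99922341   57.5110391 ]
```

Purple's holder hasn't moved, at (403.7,271). Moving to it.

Request:
jog_arm --rows '[[[37, -34, 4], [0, 0, -0.06]], [[74, -68, 9], [0, 0, -0.12]], [[111, -101, 9], [0, 0, -0.18]], [[148, -135, 9], [0, 0, -0.24]], [[185, -169, 9], [0, 0, -0.3]], [[222, -203, 9], [0, 0, -0.36]], [[259, -236, 9], [0, 0, -0.42]], [[296, -270, 9], [0, 0, -0.48]], [[333, -304, 9], [0, 0, -0.524]], [[365, -333, 9], [0, 0, -0.524]]]'

```text
time: 31.25
tool_pos: [408.6, 250.1, 172.9]
tcp_rot: [-179.8, 0.0, 105.1]
ft_force: [0.2, -0.3, -0.0]
finger_gap: 85.3
grip_force: 0.0
```

```bash
python3 -c "
from h import *
go(403.7,271,120,105)"
```

```text
now [408.6 250.1 172.9] [-179.8    0.   105.1] shift [21.4  0.7 52.9] turnz 0.002 rows 2
```

Request:
jog_arm --rows '[[[12, 0.7, 10], [0, 0, 0]], [[21, 0.7, 30], [0, 0, 0]], [[21, 0.7, 53], [0, 0, 0]], [[21, 0.7, 53], [0, 0, 0]], [[21, 0.7, 53], [0, 0, 0]], [[21, 0.7, 53], [0, 0, 0]]]'

```text
time: 31.85
tool_pos: [407.1, 269.1, 122.5]
tcp_rot: [180.0, -0.0, 105.0]
ft_force: [-0.4, -0.1, -0.6]
finger_gap: 85.1
grip_force: 0.0
```

```bash
python3 -c "
from h import *
go(403.7,271,40,105)"
```

```text
now [407.1 269.1 122.5] [180.  -0. 105.] shift [ 2.7 -2.8 82.5] turnz -0.001 rows 2
```

Request:
jog_arm --rows '[[[2.7, -2.8, 30], [0, 0, 0]], [[2.7, -2.8, 55], [0, 0, 0]], [[2.7, -2.8, 75], [0, 0, 0]], [[2.7, -2.8, 82], [0, 0, 0]], [[2.7, -2.8, 82], [0, 0, 0]], [[2.7, -2.8, 82], [0, 0, 0]]]'

```text
time: 32.45
tool_pos: [404.2, 271.7, 41.3]
tcp_rot: [179.9, -0.0, 105.0]
ft_force: [-0.2, 0.3, 0.5]
finger_gap: 84.8
grip_force: 0.0
```

Request:
jog_arm --rows '[[[0, 0, 0], [0, 0, 0]], [[0, 0, 0], [0, 0, 0]], [[0, 0, 0], [0, 0, 0]], [[0, 0, 0], [0, 0, 0]], [[0, 0, 0], [0, 0, 0]], [[0, 0, 0], [0, 0, 0]], [[0, 0, 0], [0, 0, 0]], [[0, 0, 0], [0, 0, 0]]]' --grip 38 --force 35

```text
time: 33.25
tool_pos: [403.7, 271.6, 40.7]
tcp_rot: [179.9, -0.0, 105.0]
ft_force: [-0.2, -0.6, 6.1]
finger_gap: 44.9
grip_force: 37.1
```

Request:
jog_arm --rows '[[[0, 0, -10], [0, 0, 0]], [[0, 0, -40], [0, 0, 0]], [[0, 0, -80], [0, 0, 0]], [[0, 0, -120], [0, 0, 0]], [[0, 0, -135], [0, 0, 0]], [[0, 0, -135], [0, 0, 0]], [[0, 0, -135], [0, 0, 0]]]'

```text
time: 33.95
tool_pos: [402.4, 270.9, 173.3]
tcp_rot: [-179.9, 0.0, 105.0]
ft_force: [0.4, -0.1, -2.0]
finger_gap: 44.6
grip_force: 36.7
```

```bash
python3 -c "
from h import *
go(619.3,-263.4,175,75)"
```

```text
now [402.4 270.9 173.3] [-179.9    0.   105. ] shift [-572.3   71.1   -1.7] turnz 0.524 rows 12
```

Request:
jog_arm --rows '[[[-30, 4, -2], [0, 0, 0.03]], [[-75, 9, -2], [0, 0, 0.08]], [[-120, 15, -2], [0, 0, 0.13]], [[-165, 20, -2], [0, 0, 0.18]], [[-210, 26, -2], [0, 0, 0.23]], [[-255, 31, -2], [0, 0, 0.28]], [[-300, 37, -2], [0, 0, 0.33]], [[-345, 42, -2], [0, 0, 0.38]], [[-385, 48, -2], [0, 0, 0.43]], [[-400, 50, -2], [0, 0, 0.45]]]'

```text
time: 34.95
tool_pos: [554.0, -105.3, 173.3]
tcp_rot: [-179.7, 0.0, 79.0]
ft_force: [-0.3, -0.2, -2.5]
finger_gap: 44.5
grip_force: 36.9
```

```bash
python3 -c "
from h import *
go(619.3,-263.4,175,75)"
```

```text
now [ 554.  -105.3  173.3] [-179.7    0.    79. ] shift [-142.6   94.3   -1.7] turnz 0.069 rows 4
```

Request:
jog_arm --rows '[[[-35, 23, -2], [0, 0, 0.03]], [[-70, 46, -2], [0, 0, 0.07]], [[-105, 69, -2], [0, 0, 0.07]], [[-130, 86, -2], [0, 0, 0.07]], [[-143, 94, -2], [0, 0, 0.07]], [[-143, 94, -2], [0, 0, 0.07]], [[-143, 94, -2], [0, 0, 0.07]], [[-143, 94, -2], [0, 0, 0.07]]]'

```text
time: 35.75
tool_pos: [620.0, -258.5, 177.5]
tcp_rot: [-179.9, -0.1, 75.3]
ft_force: [-0.6, -0.2, -1.6]
finger_gap: 44.5
grip_force: 36.9
```

```bash
python3 -c "
from h import *
go(619.3,-263.4,76,75)
p,d,c=shot('scene')
cv2.imwrite('pics/s10.png',cv2.resize(p[200:310,210:350],None,fx=5,fy=5,interpolation=cv2.INTER_CUBIC))"
```

```text
now [ 620.  -258.5  177.5] [-1.799e+02 -1.000e-01  7.530e+01] shift [ -4.9   0.6 101.5] turnz 0.005 rows 3
```

View pics/s10.png

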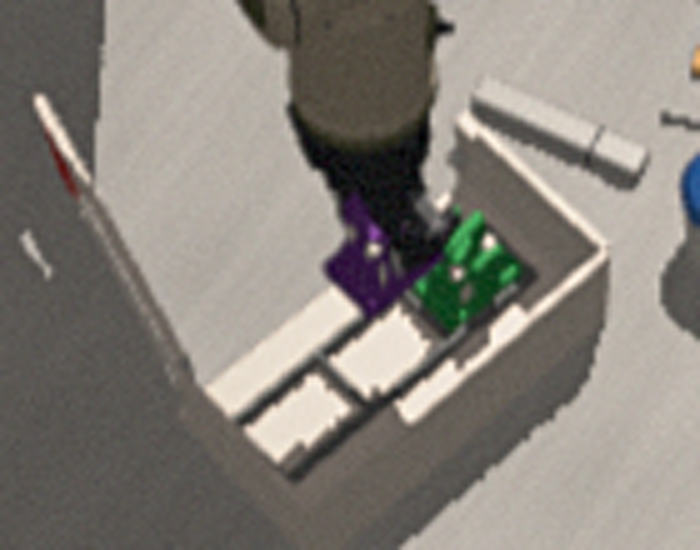

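Green sits home in the left bay at (470,275), and purple hangs over the middle bay. Lowering.

Request:
jog_arm --rows '[[[-4.9, 0.6, 25], [0, 0, 0.004]], [[-4.9, 0.6, 55], [0, 0, 0.004]], [[-4.9, 0.6, 80], [0, 0, 0.004]], [[-4.9, 0.6, 95], [0, 0, 0.004]], [[-4.9, 0.6, 100], [0, 0, 0.004]], [[-4.9, 0.6, 100], [0, 0, 0.004]], [[-4.9, 0.6, 100], [0, 0, 0.004]], [[-4.9, 0.6, 100], [0, 0, 0.004]], [[-4.9, 0.6, 100], [0, 0, 0.004]]]'

```text
time: 36.7
tool_pos: [620.8, -265.5, 80.3]
tcp_rot: [179.9, 0.0, 75.0]
ft_force: [0.5, -0.0, -2.2]
finger_gap: 44.7
grip_force: 37.0
```

```bash
python3 -c "
from h import *
go(619,-263.3,62,75)"
```

```text
now [ 620.8 -265.5   80.3] [179.9   0.   75. ] shift [ 1.7 -2.3 18.3] turnz -0.0 rows 1
```

Request:
jog_arm --rows '[[[1.7, -2, 5], [0, 0, 0]], [[1.7, -2, 10], [0, 0, 0]], [[1.7, -2, 14], [0, 0, 0]], [[1.7, -2, 16], [0, 0, 0]], [[1.7, -2, 16], [0, 0, 0]], [[1.7, -2, 16], [0, 0, 0]]]'

```text
time: 37.3
tool_pos: [618.4, -262.9, 62.7]
tcp_rot: [-180.0, -0.0, 75.0]
ft_force: [-0.3, -0.7, -2.3]
finger_gap: 44.6
grip_force: 37.0
```

```bash
python3 -c "
from h import *
go(619,-263.3,54,75)"
```

```text
now [ 618.4 -262.9   62.7] [-180.   -0.   75.] shift [-0.2  0.6  8.7] turnz -0.0 rows 1
```

Request:
jog_arm --rows '[[[0, 0, 3], [0, 0, 0]], [[0, 0, 6], [0, 0, 0]], [[0, 0, 9], [0, 0, 0]], [[0, 0, 9], [0, 0, 0]], [[0, 0, 9], [0, 0, 0]]]'

```text
time: 37.8
tool_pos: [618.3, -262.8, 53.6]
tcp_rot: [-180.0, -0.0, 75.0]
ft_force: [0.3, -0.5, -2.0]
finger_gap: 44.7
grip_force: 37.0
```

Request:
jog_arm --rows '[[[0, 0, 1], [0, 0, 0]], [[0, 0, 1], [0, 0, 0]], [[0, 0, 1], [0, 0, 0]], [[0, 0, 1], [0, 0, 0]], [[0, 0, 1], [0, 0, 0]], [[0, 0, -10], [0, 0, 0]], [[0, 0, -40], [0, 0, 0]], [[0, 0, -90], [0, 0, 0]], [[0, 0, -130], [0, 0, 0]], [[0, 0, -130], [0, 0, 0]]]' --grip 85

```text
time: 38.8
tool_pos: [622.4, -264.9, 194.1]
tcp_rot: [179.2, 0.2, 75.0]
ft_force: [1.0, -0.4, 0.7]
finger_gap: 85.1
grip_force: 0.0
```

```bash
python3 - <<'E'
from h import *
a=np.radians(-15);X=np.array([np.cos(a),np.sin(a)]);Y=np.array([-np.sin(a),np.cos(a)])
b1=np.array([619,-263.4]); h=b1-55*X-125*Y; print('hinge',h)
p,d,c=shot('top'); P=cloud(d,c); m=(mask(p,'red')>0); v,u=np.where(m&(np.hypot(P[...,0]-352,P[...,1]+268)<60)); 
if len(u): pad=ray(u.mean(),v.mean(),54,c)[:2]; print(len(u),'pad',pad,np.linalg.norm(pad-h))
e=pad-h; print('door dir deg',np.degrees(np.arctan2(e[1],e[0])),'angle',np.degrees(np.arctan2(Y[1],Y[0]))-np.degrees(np.arctan2(e[1],e[0])))
E
```

```text
hinge [ 533.52169892 -369.90568081]Traceback (most recent call last):
  File "<stdin>", line 6, in <module>
NameError: name 'pad' is not defined
```

Both are home (unforced at bay1). Now planning the door push: fingers shut, tool x along the closing normal.

```bash
cat >> h.py <<'E'
def door(th,off,z=52):
    h=np.array([533.5,-369.9]); e=np.radians(75+th); n=np.radians(th-15)
    q=h+205*np.array([np.cos(e),np.sin(e)])-off*np.array([np.cos(n),np.sin(n)]); return q[0],q[1],z,th-15
def sweep(ths,off,z=52):
    s=r.sense(); t=s["tool_pos"]; a=np.radians(s["tcp_rot"][2])
    for th in ths:
        x,y,zz,w=door(th,off,z); d=np.array([x,y,zz])-t
        print(th,np.round([d[0]*np.cos(a)+d[1]*np.sin(a),d[0]*np.sin(a)-d[1]*np.cos(a),-d[2]],0).tolist(),round(-np.radians(w)+a,2))
E
python3 -c "
from h import *
print(door(76,45)); go(*door(76,45,190))"
```

```text
(np.float64(332.3865271253387), np.float64(-309.87191467077366), 52, 61)
now [ 621.1 -264.3  190.2] [1.795e+02 1.000e-01 7.500e+01] shift [-1.188e+02 -2.670e+02  2.000e-01] turnz 0.244 rows 6
```

Request:
jog_arm --rows '[[[-20, -40, 0], [0, 0, 0.1]], [[-40, -84, 0], [0, 0, 0.2]], [[-60, -128, 0], [0, 0, 0.244]], [[-80, -172, 0], [0, 0, 0.244]], [[-98, -216, 0], [0, 0, 0.244]], [[-119, -260, 0], [0, 0, 0.244]], [[-119, -267, 0], [0, 0, 0.244]], [[-119, -267, 0], [0, 0, 0.244]], [[-119, -267, 0], [0, 0, 0.244]], [[-119, -267, 0], [0, 0, 0.244]]]' --grip 0

```text
time: 39.85
tool_pos: [330.7, -308.4, 183.7]
tcp_rot: [-180.0, -0.0, 61.1]
ft_force: [0.5, -0.8, -0.6]
finger_gap: -0.1
grip_force: 0.0
```

```bash
python3 - <<'E'
from h import *
go(*door(76,45))
for n in('scene','top'):
    p,d,c=shot(n); P=cloud(d,c)
    for k,w in dict(green=(639,-190),purple=(619,-263)).items():
        near=(np.hypot(P[...,0]-w[0],P[...,1]-w[1])<50)&(mask(p,k)>0); q=P[near]; l=q[q[:,2]>70]
        print(n,k,len(q),'top pts',len(l),l.mean(0).round(),'max z',np.percentile(q[:,2],97).round(1))
    r_=mask(p,'red')>0; v,u=np.where(r_&(np.hypot(P[...,0]-352,P[...,1]+268)<60)); 
    if len(u): print(n,'pad',len(u),ray(u.mean(),v.mean(),54,c))
    cv2.imwrite(f'pics/d_{n}.png',p)
q=cv2.resize(cv2.imread('pics/d_scene.png')[200:310,190:350],None,fx=5,fy=5,interpolation=cv2.INTER_CUBIC); cv2.imwrite('pics/s11.png',q)
E
```

```text
now [ 330.7 -308.4  183.7] [-180.    -0.    61.1] shift [ -0.5   2.1 131.7] turnz 0.001 rows 3
scene green 240 top pts 88 [ 641. -194.   85.] max z 99.0
scene purple 254 top pts 80 [ 625. -265.   85.] max z 100.4
scene pad 1 [ 369.52439362 -286.56235149   54.        ]
top green 224 top pts 72 [ 638. -188.   90.] max z 101.5
top purple 237 top pts 82 [ 619. -259.   88.] max z 101.0
```

View pics/s11.png

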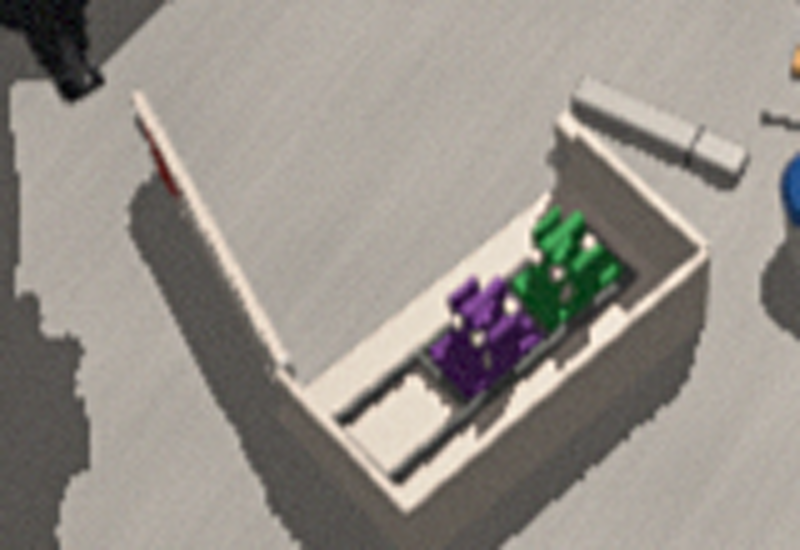

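Both holders are seated in the left and middle bays, loop tops at z≈99. The red pad is at (160,165) and the gripper is behind it at (75,90). Descending on the outer side of the door.

Request:
jog_arm --rows '[[[-3, 2, 35], [0, 0, 0]], [[-3, 2, 70], [0, 0, 0]], [[-3, 2, 105], [0, 0, 0]], [[-3, 2, 125], [0, 0, 0]], [[-3, 2, 131], [0, 0, 0]], [[-3, 2, 131], [0, 0, 0]], [[-3, 2, 131], [0, 0, 0]]]'

```text
time: 40.65
tool_pos: [330.9, -312.9, 54.1]
tcp_rot: [179.9, 0.0, 61.0]
ft_force: [-0.5, 0.2, 1.3]
finger_gap: -0.0
grip_force: 0.0
```

```bash
python3 -c "
from h import *
sweep([76,73,69,65,60,55,50,45,40,35],16)"
```

```text
76 [32.0, -0.0, 2.0] 0.0
73 [43.0, -1.0, 2.0] 0.05
69 [57.0, -1.0, 2.0] 0.12
65 [72.0, 1.0, 2.0] 0.19
60 [90.0, 3.0, 2.0] 0.28
55 [107.0, 8.0, 2.0] 0.37
50 [124.0, 14.0, 2.0] 0.45
45 [140.0, 21.0, 2.0] 0.54
40 [156.0, 30.0, 2.0] 0.63
35 [171.0, 40.0, 2.0] 0.72
```

Request:
jog_arm --rows '[[[15, 0, 2], [0, 0, 0]], [[32, 0, 2], [0, 0, 0]], [[43, -1, 2], [0, 0, 0.05]], [[57, -1, 2], [0, 0, 0.12]], [[72, 1, 2], [0, 0, 0.19]], [[90, 3, 2], [0, 0, 0.28]], [[107, 8, 2], [0, 0, 0.37]], [[124, 14, 2], [0, 0, 0.45]], [[140, 21, 2], [0, 0, 0.54]], [[156, 30, 2], [0, 0, 0.63]]]'

```text
time: 41.65
tool_pos: [433.8, -190.5, 52.9]
tcp_rot: [179.8, -0.1, 24.7]
ft_force: [0.6, -0.5, 0.5]
finger_gap: 0.1
grip_force: 0.0
```

```bash
python3 -c "
from h import *
print(r.sense()['ft_force'])
sweep([40,36,32,28,24,20,16,13,10,8],16)"
```

```text
[ 0.57180881 -0.52860625  0.53804761]
40 [-1.0, -0.0, 1.0] -0.0
36 [13.0, -1.0, 1.0] 0.06
32 [27.0, -1.0, 1.0] 0.13
28 [42.0, 1.0, 1.0] 0.2
24 [56.0, 3.0, 1.0] 0.27
20 [70.0, 6.0, 1.0] 0.34
16 [83.0, 11.0, 1.0] 0.41
13 [93.0, 14.0, 1.0] 0.47
10 [103.0, 19.0, 1.0] 0.52
8 [110.0, 22.0, 1.0] 0.55
```

Request:
jog_arm --rows '[[[13, -1, 1], [0, 0, 0.06]], [[27, -1, 1], [0, 0, 0.13]], [[42, 1, 1], [0, 0, 0.2]], [[56, 3, 1], [0, 0, 0.27]], [[70, 6, 1], [0, 0, 0.34]], [[83, 11, 1], [0, 0, 0.41]], [[93, 14, 1], [0, 0, 0.47]], [[103, 19, 1], [0, 0, 0.52]], [[110, 22, 1], [0, 0, 0.55]], [[110, 22, 1], [0, 0, 0.55]]]'

```text
time: 42.65
tool_pos: [543.1, -164.4, 51.9]
tcp_rot: [179.9, -0.2, -6.6]
ft_force: [0.9, -0.7, 0.0]
finger_gap: -0.1
grip_force: 0.0
```

```bash
python3 -c "
from h import *
print(r.sense()['ft_force'])
sweep([6,4,2,0],16); sweep([0],13)
p,d,c=shot('top'); cv2.imwrite('pics/s12.png',cv2.resize(p[150:300,330:460],None,fx=4,fy=4))"
```

```text
[ 0.90281426 -0.68575759  0.03304094]
6 [7.0, -0.0, -0.0] 0.04
4 [14.0, -0.0, -0.0] 0.08
2 [21.0, -0.0, -0.0] 0.11
0 [28.0, 0.0, -0.0] 0.15
0 [31.0, 1.0, -0.0] 0.15
```

View pics/s12.png

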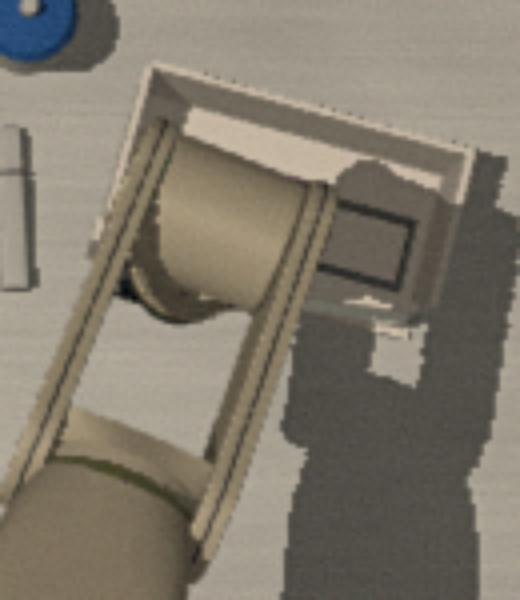

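The door has followed the finger and is nearly shut, with its edge near (370,310). Pressing it on.

Request:
jog_arm --rows '[[[7, 0, 0], [0, 0, 0.04]], [[14, 0, 0], [0, 0, 0.08]], [[18, 0, 0], [0, 0, 0.11]], [[22, 0, 0], [0, 0, 0.13]], [[25, 0, 0], [0, 0, 0.15]], [[27, 0, 0], [0, 0, 0.15]], [[27, 0, 0], [0, 0, 0.15]], [[27, 0, 0], [0, 0, 0.15]]]'

```text
time: 43.5
tool_pos: [568.1, -167.2, 50.3]
tcp_rot: [180.0, -0.1, -15.2]
ft_force: [-0.2, -0.3, -0.0]
finger_gap: 0.0
grip_force: 0.0
```

Request:
jog_arm --rows '[[[1.5, 0, 0], [0, 0, 0]], [[3, 0, 0], [0, 0, 0]], [[3, 0, 0], [0, 0, 0]], [[3, 0, 0], [0, 0, 0]]]'

```text
time: 43.9
tool_pos: [568.9, -167.3, 48.9]
tcp_rot: [-180.0, 0.2, -15.2]
ft_force: [-7.2, 1.4, 2.1]
finger_gap: -0.1
grip_force: 0.0
```

Request:
jog_arm --rows '[[[1.5, 0, 0], [0, 0, 0]], [[3, 0, 0], [0, 0, 0]], [[3, 0, 0], [0, 0, 0]], [[3, 0, 0], [0, 0, 0]]]'

```text
time: 44.3
tool_pos: [568.9, -167.0, 47.4]
tcp_rot: [-180.0, 0.6, -15.2]
ft_force: [-17.8, 5.3, 3.2]
finger_gap: 0.2
grip_force: 0.0
```

A hard stop at 18 N, with no further travel. That is more than twice the catch force. Backing away and checking.

Request:
jog_arm --rows '[[[-10, 0, 0], [0, 0, 0]], [[-40, 0, 0], [0, 0, 0]], [[-80, 0, 0], [0, 0, 0]], [[-110, 0, -30], [0, 0, 0]], [[-110, 0, -70], [0, 0, 0]], [[-110, 0, -120], [0, 0, 0]], [[-110, 40, -150], [0, 0, 0]], [[-110, 80, -150], [0, 0, 0]], [[-110, 120, -150], [0, 0, 0]], [[-110, 120, -150], [0, 0, 0]]]'

```text
time: 45.3
tool_pos: [434.9, -259.7, 200.7]
tcp_rot: [179.9, -0.1, -15.4]
ft_force: [-0.5, 0.1, -0.7]
finger_gap: 0.3
grip_force: 0.0
```

Request:
jog_arm --rows '[[[0, 50, 0], [0, 0, 0]], [[0, 100, 0], [0, 0, 0]], [[0, 150, 0], [0, 0, 0]], [[0, 200, 0], [0, 0, 0]], [[0, 250, 0], [0, 0, 0]], [[0, 250, 0], [0, 0, 0]], [[0, 250, 0], [0, 0, 0]], [[0, 250, 0], [0, 0, 0]]]'

```text
time: 46.1
tool_pos: [371.0, -495.8, 199.7]
tcp_rot: [-180.0, -0.0, -15.2]
ft_force: [0.1, 0.7, 0.4]
finger_gap: -0.2
grip_force: 0.0
```

```bash
python3 - <<'E'
from h import *
p,d,c=shot('top'); P=cloud(d,c)
v,u=np.where((mask(p,'red')>0)&(np.hypot(P[...,0]-587,P[...,1]+172)<80))
if len(u): q=ray(u.mean(),v.mean(),54,c); print('pad',len(u),q, P[v,u].mean(0))
p2,_,_=shot('scene')
o=np.hstack([cv2.resize(p[155:265,345:455],(400,400),interpolation=cv2.INTER_CUBIC),cv2.resize(p2[210:310,240:340],(400,400),interpolation=cv2.INTER_CUBIC)]); cv2.imwrite('pics/s13.png',o)
f=lambda u,v,z: ray(345+u/400*110,155+v/400*110,z,c)
E
```

```text
pad 3 [ 585.80009134 -170.26144887   54.        ] [ 583.90805629 -169.12110171   65.38522032]
```

View pics/s13.png

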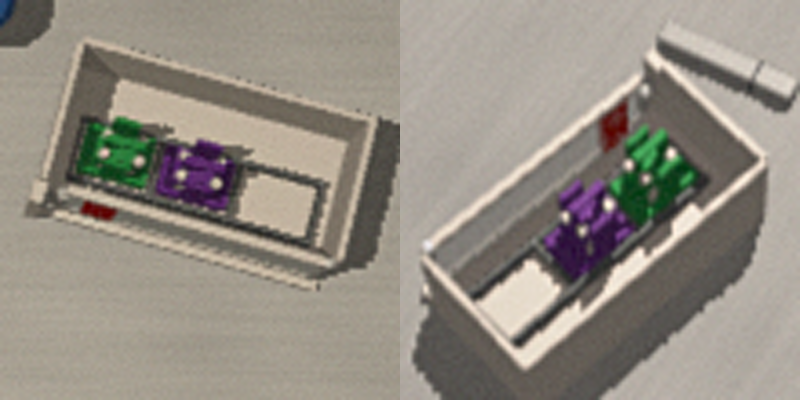

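The door is flush with the cabinet front in both views: pad at (586,-170), expected (586,-171). Both holders sit in their bays and the robot is clear. Handing in.

```bash
python3 -c "
from bench import r
print(r.hand_in())"
```

```text
the job is handed in; nothing more can be done
None
```

I put the green and purple cassettes in their holders, set both holders home in the left and middle bays, pushed the door to a hard stop (flush with the cabinet front), left the empty orange holder out (its cassette was absent) and handed the job in; no verdict was returned.

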